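# Demould a cast clamp frame and re-cock the knock-out

### The job

Press the release button of the casting mould so that its ejector lever drops and pushes the casting up, lift the casting out of the mould and lay it flat, same face up and lengthwise, in the empty bay of the steel tray. Then lift the ejector lever back up until it latches, so that the mould is ready for the next pour. Leave the earlier casting in the tray and the things standing around where they are.

Things in the scene. Friction and masses are not known exactly. Their poses are not given: they have to be found in the camera images.
- mould: Fixed aluminium mould, 90 x 76 mm, upper face 46 mm above the bench. Origin: on the bench under the cavity's centre. x runs along the cavity to the dark trip housing (45 to 79 mm on +x, 34 mm wide, 64 mm high) with button and lever. Cavity 18.5 mm deep, 1.5 mm wider than the casting all round, with a core inside the casting's window and four ejector pins in its floor.
- release_button (a joint): Travel of the round black push button (17 mm across) on top of the trip housing, m: 0 up, 0.007 fully down, sprung (1.5 N up to 5 N). At about 0.004 it lets go of the lever; it springs back up when released.
- button_top (a point): Centre of the button's upper face (72 mm above the bench when up). Press straight down with closed fingertips.
- ejector_lever (a joint): Lever angle, rad: about 0 latched (handle up), 0.6 dropped. Coupled to the ejector pins, which rise 13 mm at 0.6 and sink again at 0. A spring (0.08 to 0.14 N m) drops it in about 1 s. To latch it, swing it up past 0 to about -0.1 (stop at -0.13) against 2 to 4 N at the ball; the catch clicks in and it rests at about 0 when let go.
- lever_ball (a point): Centre of the lever's black ball knob, 20 mm across. Latched: 44 mm out from the pivot along the mould's x and 70 mm above the bench; dropped: 62 mm out and 38 mm above the bench. Can be pinched from above along the mould's y axis and led on its arc.
- lever_pivot (a point): Pivot of the ejector lever, in the trip housing, 61 mm on +x from the mould's origin and 24 mm above the bench. The lever swings in the mould's x-z plane.
- casting: The casting to take out: beige-grey resin frame, 60 mm long (x, along the mould's x), 18 mm high; body 36 x 34 mm with 18 x 13 mm window, a lug with brass insert at each end (12 x 20 mm); 40 to 70 g. Origin: centre of its underside. In the mould it lies just below the face, nothing to grip; ejected, it stands 12.5 mm proud. Grip it across its 34 mm width (y).
- tray: Low steel tray, fixed, 146 x 54 mm, floor 4 mm and rims and divider 8 mm above the bench. Origin: centre of its underside; x along its length. Two bays in line along x, each 68.5 x 48 mm inside, centres 36 mm either side of the origin.
- liner: The release paper of the empty bay, white, 62 x 44 mm, flat on the bay's floor (the other bay has one too, under the earlier casting); origin at the centre of the empty bay, 4 mm above the bench, x along the tray.
- earlier_casting: A casting of the same shape, made earlier, lying in the other bay; leave it there.
- wash_bottle: Tall wash bottle (197 mm, 60 x 91 mm) with bent spout, loose, behind the blue flow chamber; origin at the centre of its base. (Fixed: the flow chamber, 108 mm high, stands between mould and tray, the pump, 131 mm high, left of the mould, each about 15 to 80 mm from it.)
- small_bottle: Brown bottle with black cap, 44 mm across, 85 mm high, loose, left of the lever or right of the tray; origin at the centre of its base.
- beaker: Empty beaker, 51 mm across, 61 mm high, loose, right of the tray or left of the lever; origin at the centre of its base.
- timer: Bench timer, 60 x 62 x 18 mm, loose, behind the mould; origin at the centre of its base.

How it is judged (in metres and radians):
On the way, in this order (a step that is already met when the one before it is completed fails the run):
1. the button has been pressed: the lever has dropped and the casting stands proud of the mould (value of joint ejector_lever above 0.5 rad and z of casting in the frame of mould between 0.036 and 0.048 m and angle between casting's own z axis and vertical below 0.1 rad), for 0.2 s.
2. the fingers hold the casting clear above the mould, upright (z of casting in the frame of mould above 0.055 m and angle between casting's own z axis and vertical below 0.35 rad and contact force between the fingers and casting above 0.5 N), for 0.1 s.
3. the casting lies flat in the empty bay (x of casting in the frame of liner between -0.006 and 0.006 m and y of casting in the frame of liner between -0.009 and 0.009 m and z of casting in the frame of liner below 0.003 m and angle between casting's own z axis and vertical below 0.07 rad and angle between the x axis of casting and the x axis of liner, either way round below 0.3 rad), for 0.2 s.
4. the lever is back up and latched (value of joint ejector_lever below 0.1 rad and value of joint release_button below 0.002 m), for 0.3 s.
At the end, for the whole second after the job is handed in: The casting lies flat and still in the empty bay, same face up, lengthwise (within 6 mm along, 9 mm across, under 3 mm above its floor, tilt under 0.07 rad, turned under 0.3 rad); the lever is latched up (below 0.1 rad) and the button up (below 2 mm) (all of step 3 and all of step 4 and linear speed of casting below 0.02 m/s); the robot touches nothing.
It fails at once if the earlier casting is moved by more than 12 mm (distance of earlier_casting from where it was at the start of the episode above 0.012 m).
It fails at once if the wash bottle is pushed more than 25 mm or tipped (distance of wash_bottle from where it was at the start of the episode above 0.025 m or angle between wash_bottle's own z axis and vertical above 0.3 rad).
It fails at once if the brown bottle is pushed more than 25 mm or tipped (distance of small_bottle from where it was at the start of the episode above 0.025 m or angle between small_bottle's own z axis and vertical above 0.3 rad).
It fails at once if the beaker is pushed more than 25 mm or tipped (distance of beaker from where it was at the start of the episode above 0.025 m or angle between beaker's own z axis and vertical above 0.3 rad).
It fails at once if the timer is pushed more than 25 mm or tipped (distance of timer from where it was at the start of the episode above 0.025 m or angle between timer's own z axis and vertical above 0.3 rad).
It also fails if it takes over 54 s, if anything falls off the work surface, if the arm or the gripper's body presses on something with over 40 N, if the wrist force passes 120 N, or if a joint passes its speed limit or range.

### The arm

A 7-joint arm with a two-finger parallel gripper is mounted at the origin on a cart in front of the work surface, level with it; the furniture and walls round the work are solid. World frame = base frame: x ahead of the robot, y to its left, z up, the work surface at z = 0. Lengths are in mm, angles in rad, forces in N, time in s.
With the tool pointing down it reaches from about 400 to 875 mm from the base axis. Payload 4.4 kg.
Tool frame: the origin (TCP) lies midway between the tips of the shut fingers; the grasp point (between the pads) lies 19 mm behind it; z points along the fingers, y is the line along which they close (so a half turn about z gives the same grasp; the last joint's range is limited). The gripper opens to 85 mm and grips with 20 to 120 N. Pads are 22 mm wide; open, the fingers measure 114 mm over their backs; the gripper's body (76 mm by 85 mm) begins 54 mm behind the grasp point. The pads swing forward as they close: fully open they stand 13 mm farther back than shut.
Start: joints at [1.113, 0.628, 0.038, 1.517, -0.027, 0.996, -0.02], TCP at [248.233, -600.748, 205.913] pointing down, gripper open.
Joint ranges: [-3.06, 3.06], [-0.37, 2.12], [-1.25, 1.32], [0.18, 2.47], [-1.1, 4.24], [0.23, 1.98], [-2.94, 2.94]. Speed limits (rad/s): [2.57, 2.57, 3.14, 3.14, 3.14, 3.14, 3.14].

### API

Orientations are given as [roll, pitch, yaw] about the fixed x, y, z axes, in that order (R = Rz(yaw) Ry(pitch) Rx(roll)).
In Python, from cell import monitor, cams, ctrl gives the robot as it stands.
- The arm moves only by the tool drive_tool, never from a script. Its argument "motion" is a list of rows, each an object with "fingers": the opening, from 0 (shut) to 1 (fully open); "linear": the shift along the tool's x, y, z in m, a list of three; "twist": the turn about the tool's z in rad. In form: [{"fingers": fingers, "linear": [x, y, z], "twist": twist}, ...]. A call has 1 to 5 rows; each row shifts and turns the commanded pose from where the row before left it, along the tool's axes as they then stand; what a row does not reach is not made up. A row lasts 1/12 s, in which the tool goes at most 41.7 mm and 7.16 degrees, less where a joint would pass 70% of its speed; a pose out of reach is approached as far as the arm can. A call with a gripper value outside its range is refused whole. The fingers move at their own pace and stop on an object; the grip force is fixed at half the most. Time passes only in rows, so rows that do not move let the fingers close. It gives the time, the measured TCP pose, the force, the opening and the grip force at its end, in the units of the state.
- monitor.read_state(): the state, without advancing time (a new reading comes with each control period).
- cams.get_image(name): name is "scene" or "side" or "wrist"; returns a dict with "color" (400x640x3 uint8, blue, green, red), "K" (3x3 intrinsics, pixels), "k1" (the pictures are not rectified: a ray, as slopes to the right and down, at radius r is drawn at 1 + k1 r^2 times it, then the intrinsics apply), "R" (3x3) and "t" (3): a world point X has camera coordinates R X + t. Camera axes: x right, y down, z forward; pixel columns grow to the right and rows downward; lengths in mm; the calibration is good to about 2 mm. A picture is of the moment at which its call begins. There is no depth.
- ctrl.finish_job(): hands the job in; it is judged then, once.
The state is a dict: "clock": time; "qpos": joint angles; "qd": joint speeds; "tau": joint torques, N m; "eef_pos": TCP position; "tool_rot": TCP orientation; "force": force on the tool from outside, world axes, zero at the start; "torque": the same for the moment, N m; "width": finger opening in mm; "gripper_force": force on a finger pad.
Only numpy, scipy, OpenCV 4.12 (cv2) and the standard library are available. Lean on these libraries where they do the work, as an engineer would, in place of code of your own. Each camera call takes 0.05 s, during which the arm holds its last target. There are 200 camera calls.

## Working session

There is one attempt and no reset: what is moved stays moved. The work goes in short steps, Python scripts to look and compute and a tool call to move; the robot and the scene stay as the last step left them, time stands still between calls to the robot, and variables do not carry over. Pictures are saved under pics/ and viewed, at most 10 in all, crops included, and the job is handed in when it is done.

Besides the shell and the picture viewer there is one more tool, called as a command line: name --argument value ..., lists and objects as JSON in quotes. drive_tool: Moves the arm, as the interface text tells. Its arguments: {"type":"object","properties":{"motion":{"type":"array"}},"required":["motion"]}

```bash
mkdir -p pics; ls; cat > h.py <<'E'
import numpy as np,cv2
from cell import monitor,cams,ctrl
E
python3 - <<'E'
from h import *
import pickle
s=monitor.read_state();print(s['clock'],s['eef_pos'],s['tool_rot'],s['width'])
d={}
for n in ['scene','side','wrist']:
    i=cams.get_image(n);d[n]=i;cv2.imwrite(f'pics/{n}0.png',i['color']);print(n,-i['R'].T@i['t'],i['K'][0,0],i['k1'])
pickle.dump(d,open('im0.pkl','wb'))
E
```

```text
pics
0.0 [ 247.97764994 -600.11672928  204.99785317] [-3.13971552e+00  1.57999469e-05  3.91783437e-01] 85.60056794019822
scene [ -66.48724431  397.18972289 1078.0300851 ] 405.6774901484936 0.007949934951625178
side [ 622.99694402 -990.70656362  888.50558049] 433.66929096100455 -0.06991123528580581
wrist [ 312.06635411 -574.17456986  372.53658441] 287.39131994157543 -0.02416646344162658
```

View pics/scene0.png

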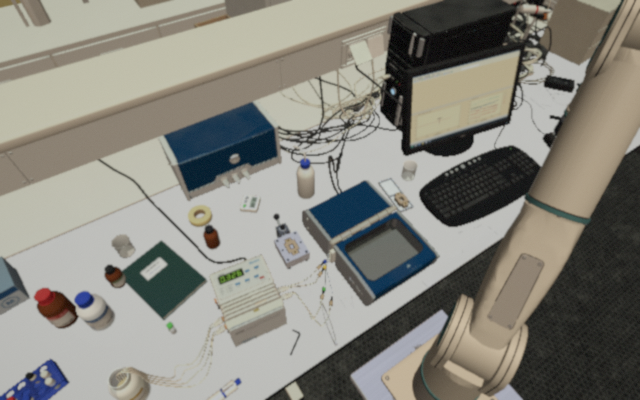

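View pics/side0.png

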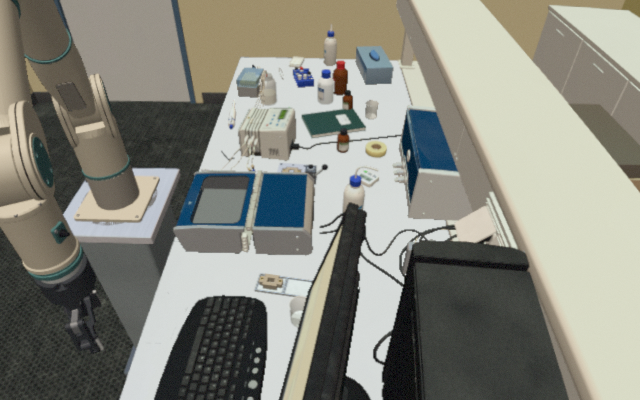

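The scene view shows the mould at about (290,247), with its lever away from the robot at (278,217). The tray is at (398,196), with the earlier casting in the near bay. The side view shows the tray at (285,285), with the mould at (300,170) mostly hidden. I'll zoom in.

```bash
python3 - <<'E'
import cv2,numpy as np,pickle
d=pickle.load(open('im0.pkl','rb'))
def c(n,x,y):return cv2.resize(d[n]['color'][y:y+50,x:x+66],(396*1,300),interpolation=cv2.INTER_CUBIC)
a=np.vstack([np.hstack([c('scene',257,205),c('scene',365,170)]),np.hstack([c('side',270,150),c('side',250,260)])])
cv2.imwrite('pics/crop0.png',a)
E
```

```text
(no output)
```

View pics/crop0.png

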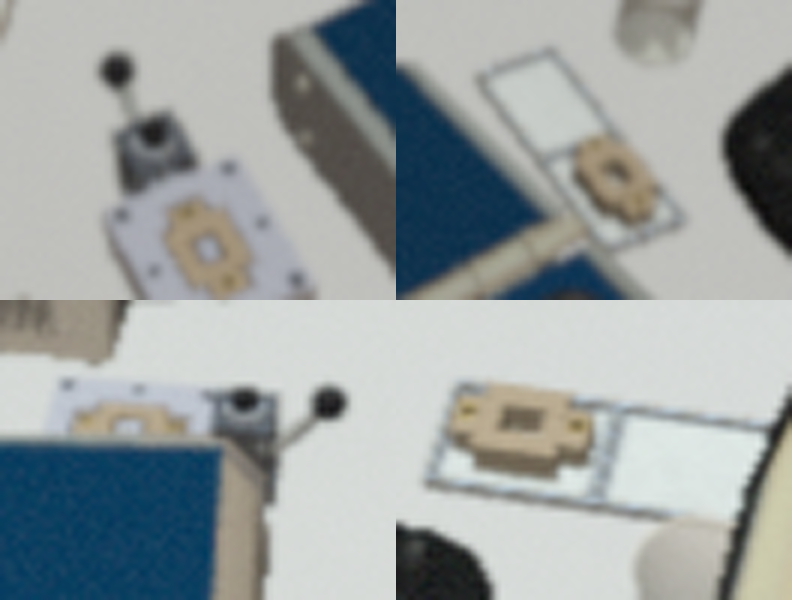

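The crop shows the ball, button, mould screws and core in both views. It also shows all four tray rim corners in the scene view. The empty bay is the one farther from the robot.

```bash
cat >> h.py <<'E'
def ray(i,p):
    D=np.array([i['k1'],0,0,0,0.])
    q=cv2.undistortPoints(np.array([[p]],float),i['K'],D)[0,0]
    return -i['R'].T@i['t'], i['R'].T@np.array([q[0],q[1],1])
def plane(i,p,z):
    c,r=ray(i,p);return c+r*(z-c[2])/r[2]
def tri(i,p,j,q):
    c,r=ray(i,p);e,s=ray(j,q);r=r/np.linalg.norm(r);s=s/np.linalg.norm(s)
    k=np.linalg.lstsq(np.c_[r,-s],e-c,rcond=None)[0]
    return ((c+k[0]*r)+(e+k[1]*s))/2,np.linalg.norm(c+k[0]*r-e-k[1]*s)
def proj(i,X):
    return cv2.projectPoints(np.array(X,float).reshape(-1,3),cv2.Rodrigues(i['R'])[0],np.array(i['t'],float),i['K'],np.array([i['k1'],0,0,0,0.]))[0][:,0]
E
python3 - <<'E'
from h import *
import pickle
np.set_printoptions(precision=1,suppress=True)
d=pickle.load(open('im0.pkl','rb'));S,T=d['scene'],d['side']
O={'s':(257,205),'t':(365,170),'m':(270,150),'u':(250,260)}
f=lambda k,x,y:(O[k][0]+(x+.5)/6-.5,O[k][1]+(y+.5)/6-.5)
print('ball',tri(S,f('s',117,70),T,f('m',328,103)),plane(S,f('s',117,70),70),plane(T,f('m',328,103),70))
print('but',tri(S,f('s',153,126),T,f('m',245,98)),plane(S,f('s',153,126),72),plane(T,f('m',245,98),72))
print('core',plane(S,f('s',208,250),46),plane(T,f('m',127,125),46))
for p in [(123,215),(230,167),(297,278)]:print('screw',plane(S,f('s',*p),46))
C=[plane(S,f('t',*p),8) for p in [(82,77),(156,48),(288,220),(214,255)]]
print('tray',C,np.mean(C,0))
print([plane(T,f('u',*p),8) for p in [(62,80),(32,184)]])
a=C[2]+C[3]-C[0]-C[1];print(np.degrees(np.arctan2(a[1],a[0])))
print('earlier',plane(S,f('t',218,172),22),plane(T,f('u',125,118),22))
print('wrist',d['wrist']['R'],d['wrist']['t'])
E
```

```text
ball (array([638.3,  89.8,  68.8]), np.float64(1.9688568889609572)) [638.5  90.4  70. ] [637.5  87.2  70. ]
but (array([595.8,  92.2,  69.7]), np.float64(3.5430741296033124)) [596.2  93.2  72. ] [594.4  87.5  72. ]
core [532.4 100.6  46. ] [532.   96.3  46. ]
screw [573.9 125.7  46. ]
screw [569.3  65.4  46. ]
screw [494.   72.2  46. ]
tray [array([ 613.8, -303.6,    8. ]), array([ 607.7, -355. ,    8. ]), array([ 466.2, -332.8,    8. ]), array([ 470.1, -281.8,    8. ])] [ 539.5 -318.3    8. ]
[array([ 474.7, -286.2,    8. ]), array([ 468.4, -341.2,    8. ])]
171.2040185318868
earlier [ 506.8 -313.5   22. ] [ 505.5 -316.8   22. ]
wrist [[ 0.4 -0.9 -0. ]
 [-0.9 -0.4  0.3]
 [-0.3 -0.1 -1. ]] [-648.7  -35.1  379.3]
```

View pics/wrist0.png

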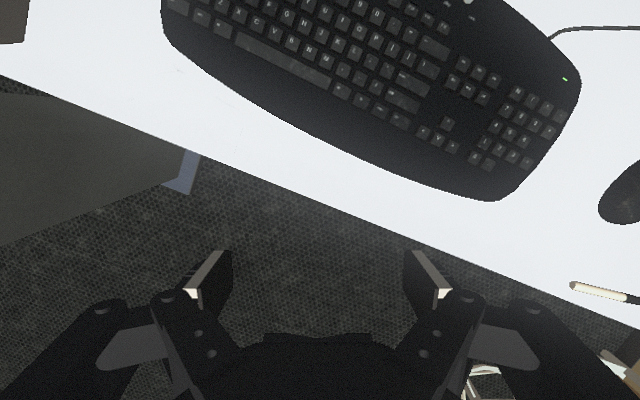

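The wrist view shows only the keyboard and the fingers so far. Next I'm raising the arm, aligning it with the mould, and moving above it.

drive_tool --motion '[{"fingers": 0.6,"linear": [0,0,-0.01],"twist": 0.12},{"fingers": 0.6,"linear": [0,0,-0.01],"twist": 0.12},{"fingers": 0.6,"linear": [0,0,-0.01],"twist": 0.12},{"fingers": 0.6,"linear": [0,0,-0.01],"twist": 0.12}]'

```text
clock: 0.48
eef_pos: [248.1, -600.4, 245.9]
tool_rot: [-3.141, 0.0, -0.094]
force: [-0.5, -0.9, -0.2]
width: 51.2
gripper_force: 0.0
```

drive_tool --motion '[{"fingers": 0.6,"linear": [0.0115,-0.036,0],"twist": 0},{"fingers": 0.6,"linear": [0.0115,-0.036,0],"twist": 0},{"fingers": 0.6,"linear": [0.0115,-0.036,0],"twist": 0},{"fingers": 0.6,"linear": [0.0115,-0.036,0],"twist": 0},{"fingers": 0.6,"linear": [0.0115,-0.036,0],"twist": 0}]'

```text
clock: 0.9
eef_pos: [321.7, -424.6, 245.7]
tool_rot: [-3.141, 0.0, -0.088]
force: [-0.3, -0.4, -0.5]
width: 51.1
gripper_force: 0.0
```

drive_tool --motion '[{"fingers": 0.6,"linear": [0.0115,-0.036,0],"twist": 0},{"fingers": 0.6,"linear": [0.0115,-0.036,0],"twist": 0},{"fingers": 0.6,"linear": [0.0115,-0.036,0],"twist": 0},{"fingers": 0.6,"linear": [0.0115,-0.036,0],"twist": 0},{"fingers": 0.6,"linear": [0.0115,-0.036,0],"twist": 0}]'

```text
clock: 1.32
eef_pos: [394.7, -250.4, 245.9]
tool_rot: [-3.142, -0.0, -0.088]
force: [1.0, 0.2, -0.2]
width: 51.3
gripper_force: 0.0
```

```bash
python3 - <<'E'
from h import *
import pickle
np.set_printoptions(precision=1,suppress=True)
d=pickle.load(open('im0.pkl','rb'));S,T=d['scene'],d['side']
for n,p in dict(wash=(307,195),beaker=(408,178),small=(212,246),timer=(250,205),chamber_near=(372,300),ch_left=(330,250),ch_far=(304,233)).items():print(n,plane(S,p,0))
for n,p in dict(wash=(353,210),beaker=(299,325),timer=(368,178)).items():print(n,plane(T,p,0))
for p in [(303,207),(374,180),(437,242)]:print('chtop',plane(S,p,108))
E
```

```text
wash [708.9 -65.7   0. ]
beaker [ 576.8 -411.7    0. ]
small [696.2 293.6   0. ]
timer [777.6 119.3   0. ]
chamber_near [277.4 -12.    0. ]
ch_left [480.9  -6.2   0. ]
ch_far [579.6  27.4   0. ]
wash [726.2 -32.6   0. ]
beaker [ 581.9 -432.4    0. ]
timer [782.6 123.4   0. ]
chtop [597.6  16.3 108. ]
chtop [ 565.9 -233.3  108. ]
chtop [ 280.5 -235.2  108. ]
```

drive_tool --motion '[{"fingers": 0.6,"linear": [0.0115,-0.036,0],"twist": 0},{"fingers": 0.6,"linear": [0.0115,-0.036,0],"twist": 0},{"fingers": 0.6,"linear": [0.0115,-0.036,0],"twist": 0},{"fingers": 0.6,"linear": [0.0115,-0.036,0],"twist": 0},{"fingers": 0.6,"linear": [0.0115,-0.036,0],"twist": 0}]'

```text
clock: 1.73
eef_pos: [467.9, -76.2, 246.0]
tool_rot: [3.142, -0.0, -0.088]
force: [0.4, -0.3, 0.3]
width: 51.4
gripper_force: 0.0
```

drive_tool --motion '[{"fingers": 0.6,"linear": [0.0115,-0.036,0],"twist": 0},{"fingers": 0.6,"linear": [0.0115,-0.036,0],"twist": 0},{"fingers": 0.6,"linear": [0.0115,-0.036,0],"twist": 0},{"fingers": 0.6,"linear": [0.0115,-0.036,0],"twist": 0},{"fingers": 0.6,"linear": [0.0115,-0.036,0],"twist": 0}]'

```text
clock: 2.15
eef_pos: [541.0, 98.0, 245.8]
tool_rot: [3.141, 0.0, -0.088]
force: [0.9, -0.9, -0.1]
width: 51.4
gripper_force: 0.0
```

drive_tool --motion '[{"fingers": 0,"linear": [0,0,0.03],"twist": 0},{"fingers": 0,"linear": [0,0,0.03],"twist": 0},{"fingers": 0,"linear": [0,0,0],"twist": 0},{"fingers": 0,"linear": [0,0,0],"twist": 0}]'

```text
clock: 2.48
eef_pos: [539.4, 95.7, 184.9]
tool_rot: [3.14, 0.004, -0.088]
force: [0.8, 0.2, 0.6]
width: 2.8
gripper_force: 0.0
```

```bash
python3 - <<'E'
from h import *
import pickle
i=cams.get_image('wrist');pickle.dump(i,open('im1.pkl','wb'))
s=monitor.read_state();print(s['eef_pos'],s['tool_rot'])
cv2.imwrite('pics/w1.png',cv2.resize(i['color'],(800,500),interpolation=cv2.INTER_CUBIC))
E
```

```text
[540.86869722  95.71374447 186.37596254] [ 3.14121904e+00  3.31401492e-04 -8.90078018e-02]
```

View pics/w1.png

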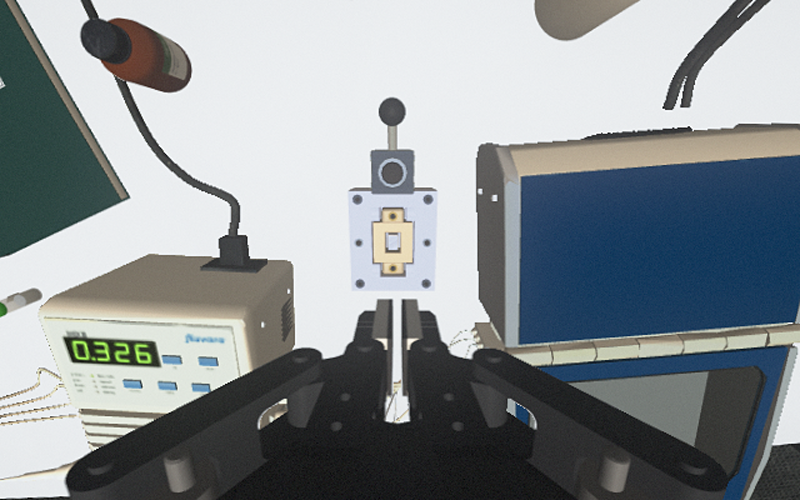

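Close view: the core is at about (393,242), the button at (392,173), the ball at (392,111), and the face screws at (357,199), (428,199), (360,283) and (426,283), all in 800-px coordinates. The mould is well aligned with the tool.

```bash
python3 - <<'E'
from h import *
import pickle
np.set_printoptions(precision=1,suppress=True)
i=pickle.load(open('im1.pkl','rb'))
f=lambda x,y:((x+.5)/1.25-.5,(y+.5)/1.25-.5)
for n,p,z in [('core',(393,242),46),('but',(392.5,173),72),('ball',(392,111),70),('s1',(357.5,199.5),46),('s2',(427.5,199.5),46),('s3',(360,283),46),('s4',(426,283),46),('tipL',(385,300),186),('tipR',(408,300),186)]:print(n,plane(i,f(*p),z))
print(proj(i,[[540.9,95.7,186.4]])*1.25, -i['R'].T@i['t'])
E
```

```text
core [534.2  99.7  46. ]
but [594.5  94.3  72. ]
ball [638.9  90.6  70. ]
s1 [573.9 126.3  46. ]
s2 [568.6  67.1  46. ]
s3 [498.8 132.9  46. ]
s4 [493.5  73.3  46. ]
tipL [539.1 101.9 186. ]
tipR [538.1  90.4 186. ]
[[396.9 295.9]] [609.   89.9 352.1]
```

drive_tool --motion '[{"fingers": 0,"linear": [0.027,-0.0014,0],"twist": 0},{"fingers": 0,"linear": [0.027,-0.0014,0.02],"twist": 0},{"fingers": 0,"linear": [0,0,0.03],"twist": 0},{"fingers": 0,"linear": [0,0,0.03],"twist": 0},{"fingers": 0,"linear": [0,0,0.025],"twist": 0}]'

```text
clock: 2.95
eef_pos: [596.5, 93.6, 81.6]
tool_rot: [-3.141, -0.003, -0.09]
force: [-0.1, -1.0, -0.7]
width: 0.3
gripper_force: 0.0
```

drive_tool --motion '[{"fingers": 0,"linear": [0,0,0.005],"twist": 0},{"fingers": 0,"linear": [0,0,0.004],"twist": 0},{"fingers": 0,"linear": [0,0,0.004],"twist": 0},{"fingers": 0,"linear": [0,0,0.002],"twist": 0},{"fingers": 0,"linear": [0,0,0],"twist": 0}]'

```text
clock: 3.37
eef_pos: [595.9, 94.3, 67.3]
tool_rot: [-3.141, -0.002, -0.088]
force: [-0.1, -0.2, 0.6]
width: 0.2
gripper_force: 0.0
```

drive_tool --motion '[{"fingers": 0,"linear": [0,0,0.001],"twist": 0},{"fingers": 0,"linear": [0,0,0.001],"twist": 0},{"fingers": 0,"linear": [0,0,0],"twist": 0},{"fingers": 0,"linear": [0,0,0],"twist": 0}]'

```text
clock: 3.7
eef_pos: [595.0, 94.2, 64.2]
tool_rot: [-3.141, -0.0, -0.088]
force: [-0.4, -0.2, 0.4]
width: 0.2
gripper_force: 0.0
```

```bash
python3 - <<'E'
from h import *
i=cams.get_image('wrist');t=cams.get_image('side')
s=monitor.read_state();print(s['eef_pos'],s['force'])
c=lambda a,x,y,w,h:cv2.resize(a[y:y+h,x:x+w],(400,300),interpolation=cv2.INTER_CUBIC)
cv2.imwrite('pics/w2.png',np.hstack([c(i['color'],210,100,200,150),c(t['color'],270,135,80,60)]))
E
```

```text
[594.88557747  94.27494482  64.05860355] [-0.0677815   0.06359871 -0.41029503]
```

View pics/w2.png

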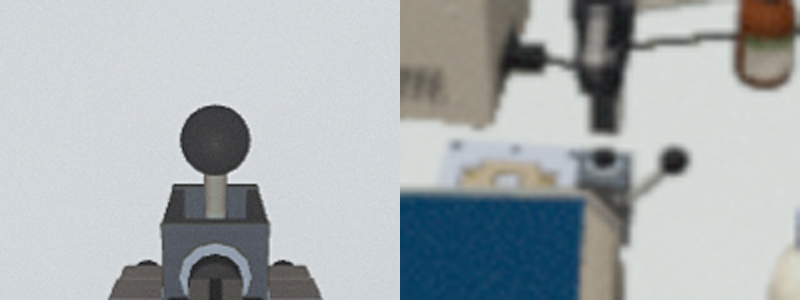

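The lever is still up. In the side view the tips appear to hover above the button, so I'll quantify the gap.

```bash
python3 - <<'E'
from h import *
t=cams.get_image('side')
for z in (55,64,72,80,90):print(z,proj(t,[[594.9,94.3,z]])[0])
print('seen tip',(204+.5)/5+269.5,(131)/5+134.5,'button',(157.5)/5+134.5)
print(monitor.read_state()['width'])
E
```

```text
55 [310.62570328 168.92491637]
64 [310.63098894 166.64027873]
72 [310.63576027 164.5927069 ]
80 [310.64060148 162.52916715]
90 [310.64675307 159.92703224]
seen tip 310.4 160.7 button 166.0
0.14511481580618701
```

drive_tool --motion '[{"fingers": 0,"linear": [0,0,0.001],"twist": 0},{"fingers": 0,"linear": [0,0,0.001],"twist": 0},{"fingers": 0,"linear": [0,0,0],"twist": 0}]'

```text
clock: 4.1
eef_pos: [594.6, 94.2, 61.7]
tool_rot: [3.141, 0.0, -0.088]
force: [-0.7, 0.1, -0.4]
width: 0.6
gripper_force: 0.0
```

```bash
python3 - <<'E'
from h import *
s=monitor.read_state();print(s['eef_pos'],s['force'],s['width'])
i=cams.get_image('wrist');t=cams.get_image('side');
c=lambda a,x,y,w,h:cv2.resize(a[y:y+h,x:x+w],(400,500),interpolation=cv2.INTER_CUBIC)
print(proj(i,[s['eef_pos'],s['eef_pos']+[0,0,20]]))
cv2.imwrite('pics/w3.png',np.hstack([c(i['color'],220,150,200,250),c(t['color'],286,125,48,60)]))
E
```

```text
[594.62872633  94.19233297  61.65728775] [-0.71550281  0.11629251 -0.38221081] 0.559567824886306
[[317.66674791 237.95261008]
 [317.67708954 251.69307115]]
```

View pics/w3.png

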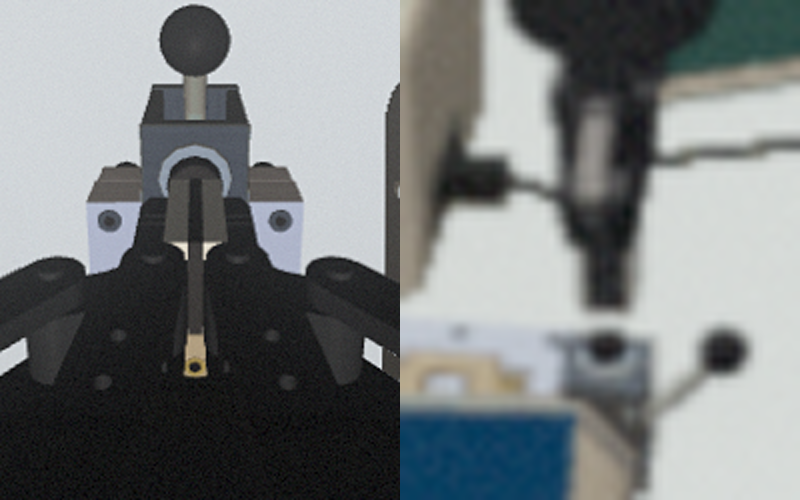

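The tips sit roughly 10–15 mm above the button in both views, so the real tips are higher than the reported TCP. I'll go down gradually and watch the force.

drive_tool --motion '[{"fingers": 0,"linear": [0,0,0.002],"twist": 0},{"fingers": 0,"linear": [0,0,0.002],"twist": 0},{"fingers": 0,"linear": [0,0,0.002],"twist": 0},{"fingers": 0,"linear": [0,0,0],"twist": 0}]'

```text
clock: 4.53
eef_pos: [594.4, 94.2, 55.4]
tool_rot: [3.141, 0.001, -0.088]
force: [-0.6, 1.2, -0.8]
width: -0.0
gripper_force: 0.0
```

drive_tool --motion '[{"fingers": 0,"linear": [0,0,0.002],"twist": 0},{"fingers": 0,"linear": [0,0,0.001],"twist": 0},{"fingers": 0,"linear": [0,0,0],"twist": 0}]'

```text
clock: 4.78
eef_pos: [594.6, 94.2, 52.6]
tool_rot: [3.141, 0.0, -0.088]
force: [0.5, 0.0, -0.9]
width: 0.1
gripper_force: 0.0
```

drive_tool --motion '[{"fingers": 0,"linear": [0,0,0.001],"twist": 0},{"fingers": 0,"linear": [0,0,0.001],"twist": 0},{"fingers": 0,"linear": [0,0,0],"twist": 0}]'

```text
clock: 5.03
eef_pos: [594.7, 94.2, 50.7]
tool_rot: [3.142, 0.0, -0.088]
force: [-0.3, 0.4, 0.2]
width: -0.2
gripper_force: 0.0
```

drive_tool --motion '[{"fingers": 0,"linear": [0,0,0.001],"twist": 0},{"fingers": 0,"linear": [0,0,0.001],"twist": 0},{"fingers": 0,"linear": [0,0,0],"twist": 0}]'

```text
clock: 5.28
eef_pos: [594.7, 94.2, 48.7]
tool_rot: [3.142, 0.0, -0.088]
force: [0.1, 0.6, 0.3]
width: -0.1
gripper_force: 0.0
```

```bash
cat >> h.py <<'E'
def two(name):
    s=monitor.read_state();print(s['eef_pos'],s['force'],s['width'])
    i=cams.get_image('wrist');t=cams.get_image('side');
    c=lambda a,x,y,w,h:cv2.resize(a[y:y+h,x:x+w],(400,500),interpolation=cv2.INTER_CUBIC)
    im=np.hstack([c(i['color'],220,150,200,250),c(t['color'],286,125,48,60)])
    cv2.imwrite(name,im);return i,t
E
python3 - <<'E'
from h import *
a=cv2.imread('pics/w3.png')
i,t=two('pics/w4.png');b=cv2.imread('pics/w4.png')
# column profile through tip/button in side crop
for n,m in (('w3',a),('w4',b)):print(n,m[280:420:5,600:612].mean((1,2)).astype(int), 'ball region diff')
print(np.abs(a[320:380,690:760].astype(int)-b[320:380,690:760]).mean())
E
```

```text
[594.69033408  94.16920648  48.74041437] [0.12790171 0.58773936 0.26531311] -0.11984456752579237
w3 [ 42  43  43  44  44  71 119 173 195 180 132  84  48  42  30  40  68 110
 138 134 114 102  88  78  68  65  66  77] ball region diff
w4 [ 37  40  42  41  39  37  36  38  41  44  57  79  82  66  45  43  66 107
 138 136 115 102  83  70  64  65  67  77] ball region diff
1.2998412698412698
```

drive_tool --motion '[{"fingers": 0,"linear": [0,0,0.001],"twist": 0},{"fingers": 0,"linear": [0,0,0.001],"twist": 0},{"fingers": 0,"linear": [0,0,0],"twist": 0}]'

```text
clock: 5.63
eef_pos: [594.8, 94.2, 46.8]
tool_rot: [-3.142, -0.0, -0.088]
force: [0.8, -0.4, 0.6]
width: 0.5
gripper_force: 0.0
```

drive_tool --motion '[{"fingers": 0,"linear": [0,0,0.001],"twist": 0},{"fingers": 0,"linear": [0,0,0.001],"twist": 0},{"fingers": 0,"linear": [0,0,0],"twist": 0}]'

```text
clock: 5.88
eef_pos: [594.8, 94.2, 44.8]
tool_rot: [-3.142, -0.0, -0.088]
force: [-0.2, 0.1, -0.0]
width: -0.3
gripper_force: 0.0
```

drive_tool --motion '[{"fingers": 0,"linear": [0,0,0.001],"twist": 0},{"fingers": 0,"linear": [0,0,0.001],"twist": 0},{"fingers": 0,"linear": [0,0,0],"twist": 0}]'

```text
clock: 6.13
eef_pos: [594.8, 94.2, 42.8]
tool_rot: [-3.142, 0.0, -0.088]
force: [0.1, -0.6, 4.1]
width: -0.2
gripper_force: 1.5
```

Contact: 4 N at a TCP reading of 43, so the tips sit about 28 mm above the reported TCP. I'll press further.

drive_tool --motion '[{"fingers": 0,"linear": [0,0,0.001],"twist": 0},{"fingers": 0,"linear": [0,0,0.001],"twist": 0},{"fingers": 0,"linear": [0,0,0],"twist": 0}]'

```text
clock: 6.38
eef_pos: [594.8, 94.2, 40.9]
tool_rot: [-3.142, -0.0, -0.088]
force: [-1.0, 0.5, 3.5]
width: 0.3
gripper_force: 1.9
```

drive_tool --motion '[{"fingers": 0,"linear": [0,0,0.001],"twist": 0},{"fingers": 0,"linear": [0,0,0],"twist": 0},{"fingers": 0,"linear": [0,0,0],"twist": 0}]'

```text
clock: 6.63
eef_pos: [594.8, 94.2, 40.0]
tool_rot: [-3.142, -0.0, -0.088]
force: [-1.6, -0.7, 5.3]
width: -0.1
gripper_force: 2.1
```

```bash
python3 - <<'E'
from h import *
a=cv2.imread('pics/w3.png')
i,t=two('pics/w5.png');b=cv2.imread('pics/w5.png')
print(np.abs(a[320:380,690:760].astype(int)-b[320:380,690:760]).mean(),np.abs(a[10:70,160:230].astype(int)-b[10:70,160:230]).mean())
E
```

```text
[594.83777011  94.24082874  39.97563219] [-1.56126682 -0.73608258  5.31075182] -0.11456367989285282
79.05039682539683 102.57063492063492
```

The ball has moved, so the lever was released. I'll raise the tool, move back over the casting with the fingers opening, and look.

drive_tool --motion '[{"fingers": 0,"linear": [0,0,-0.02],"twist": 0},{"fingers": 0.6,"linear": [0,0,-0.03],"twist": 0},{"fingers": 0.6,"linear": [-0.02,0,-0.03],"twist": 0},{"fingers": 0.6,"linear": [-0.02,0,0],"twist": 0},{"fingers": 0.6,"linear": [-0.02,0,0],"twist": 0}]'

```text
clock: 7.15
eef_pos: [536.0, 99.7, 121.5]
tool_rot: [-3.14, -0.004, -0.089]
force: [-0.1, 0.3, -0.3]
width: 48.5
gripper_force: 0.0
```

drive_tool --motion '[{"fingers": 0.6,"linear": [0,0,0],"twist": 0},{"fingers": 0.6,"linear": [0,0,0],"twist": 0},{"fingers": 0.6,"linear": [0,0,0],"twist": 0},{"fingers": 0.6,"linear": [0,0,0],"twist": 0}]'

```text
clock: 7.48
eef_pos: [536.1, 99.4, 119.6]
tool_rot: [3.142, -0.001, -0.089]
force: [-0.0, -0.4, 0.1]
width: 51.1
gripper_force: 0.0
```

```bash
python3 - <<'E'
from h import *
import pickle
np.set_printoptions(precision=1,suppress=True)
i=cams.get_image('wrist');pickle.dump(i,open('im2.pkl','wb'))
s=monitor.read_state();print(s['eef_pos'],s['tool_rot'],s['width'])
cv2.imwrite('pics/w6.png',cv2.resize(i['color'],(800,500),interpolation=cv2.INTER_CUBIC))
j=pickle.load(open('im1.pkl','rb'));f=lambda x,y:((x+.5)/1.25-.5,(y+.5)/1.25-.5)
print('pump',plane(j,f(295,262),131),plane(j,f(155,255),131))
E
```

```text
[536.   99.3 119.6] [ 3.1 -0.  -0.1] 51.19298390273658
pump [547.4 161.1 131. ] [560.1 251.1 131. ]
```

View pics/w6.png

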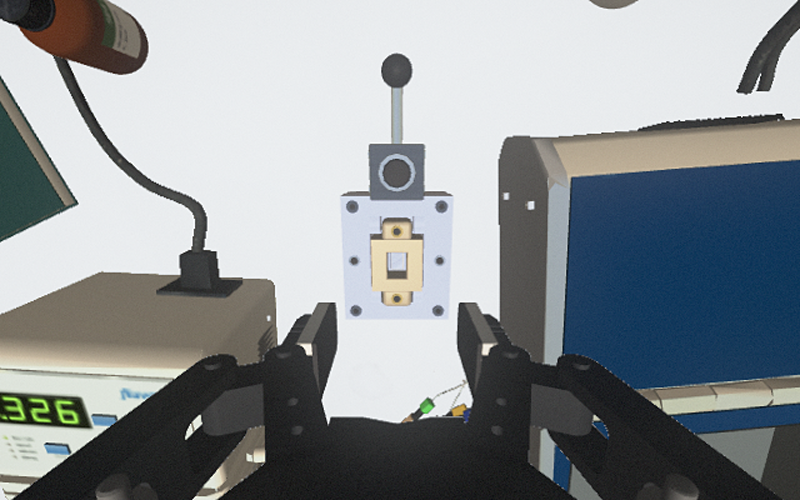

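The casting is ejected: window centre at about (397,263), with the brass inserts at (397,231) and (397,298). The lever is down and the fingers are open around the casting's line.

```bash
python3 - <<'E'
from h import *
import pickle
np.set_printoptions(precision=1,suppress=True)
i=pickle.load(open('im2.pkl','rb'));f=lambda x,y:((x+.5)/1.25-.5,(y+.5)/1.25-.5)
for p in [(397,231),(397,298.5),(371,263),(423,263),(397,251),]:print(plane(i,f(*p),58.5))
print(proj(i,[[536+11,98.3,119.6+z] for z in (0,28)])*1.25)
E
```

```text
[557.2  97.6  58.5]
[510.3 101.8  58.5]
[537.1 116.8  58.5]
[534.1  82.3  58.5]
[543.8  98.8  58.5]
[[397.3 276.6]
 [397.3 298.6]]
```

drive_tool --motion '[{"fingers": 0.6,"linear": [0,0,0.03],"twist": 0},{"fingers": 0.6,"linear": [0,0,0.03],"twist": 0},{"fingers": 0.6,"linear": [0,0,0.02],"twist": 0},{"fingers": 0.6,"linear": [0,0,0.01],"twist": 0},{"fingers": 0.6,"linear": [0,0,0],"twist": 0}]'

```text
clock: 7.95
eef_pos: [533.8, 99.0, 27.6]
tool_rot: [3.14, 0.004, -0.088]
force: [-1.1, -1.3, 0.1]
width: 51.4
gripper_force: 0.0
```

drive_tool --motion '[{"fingers": 0.6,"linear": [0,0,0.003],"twist": 0},{"fingers": 0.6,"linear": [0,0,0.003],"twist": 0},{"fingers": 0.6,"linear": [0,0,0.002],"twist": 0},{"fingers": 0.6,"linear": [0,0,0],"twist": 0}]'

```text
clock: 8.28
eef_pos: [535.6, 99.6, 22.5]
tool_rot: [-3.141, -0.001, -0.088]
force: [0.1, -0.6, 0.0]
width: 51.2
gripper_force: 0.0
```

drive_tool --motion '[{"fingers": 0.6,"linear": [0,0,0.001],"twist": 0},{"fingers": 0.6,"linear": [0,0,0.001],"twist": 0},{"fingers": 0.6,"linear": [0,0,0],"twist": 0},{"fingers": 0.6,"linear": [0,0,0],"twist": 0}]'

```text
clock: 8.62
eef_pos: [535.1, 99.5, 20.1]
tool_rot: [-3.141, -0.0, -0.088]
force: [0.3, -0.2, -0.1]
width: 51.4
gripper_force: 0.0
```

drive_tool --motion '[{"fingers": 0.6,"linear": [0,0,0.001],"twist": 0},{"fingers": 0.6,"linear": [0,0,0.001],"twist": 0},{"fingers": 0.6,"linear": [0,0,0.001],"twist": 0},{"fingers": 0.6,"linear": [0,0,0],"twist": 0}]'

```text
clock: 8.95
eef_pos: [535.1, 99.5, 17.4]
tool_rot: [-3.142, -0.0, -0.088]
force: [-1.5, 0.4, 6.1]
width: 51.2
gripper_force: 3.0
```

```bash
python3 - <<'E'
from h import *
s=monitor.read_state();print(s['eef_pos'],s['force'],s['width'])
i=cams.get_image('wrist');t=cams.get_image('side')
c=lambda a,x,y,w,h:cv2.resize(a[y:y+h,x:x+w],(400,500),interpolation=cv2.INTER_CUBIC)
cv2.imwrite('pics/w7.png',np.hstack([c(i['color'],220,150,200,250),c(t['color'],272,125,48,60)]))
E
```

```text
[535.09057407  99.51704332  17.41646584] [-1.51558314  0.40042719  6.14464976] 51.20560203954615
```

View pics/w7.png

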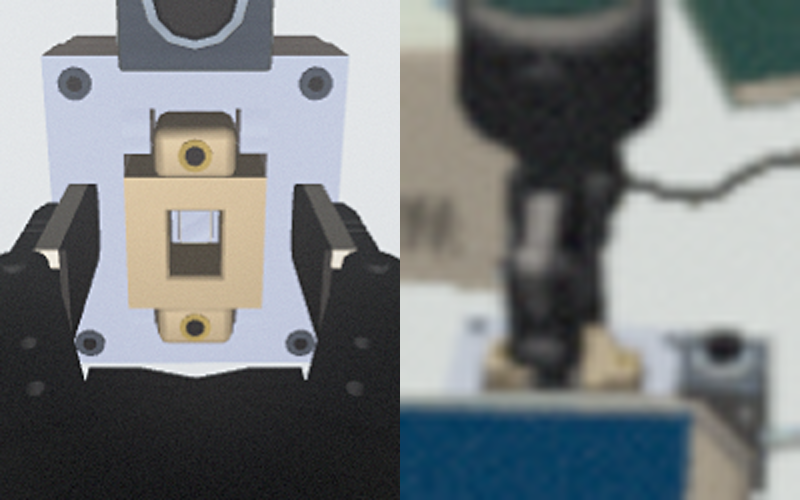

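The tips rest on the mould face at a TCP reading of 17.4, with the casting centred between the pads. I'll raise about 2.5 mm and close.

drive_tool --motion '[{"fingers": 0.6,"linear": [0,0,-0.003],"twist": 0},{"fingers": 0.35,"linear": [0,0,0],"twist": 0},{"fingers": 0.2,"linear": [0,0,0],"twist": 0},{"fingers": 0.2,"linear": [0,0,0],"twist": 0},{"fingers": 0.2,"linear": [0,0,0],"twist": 0}]'

```text
clock: 9.47
eef_pos: [535.3, 99.5, 20.2]
tool_rot: [-3.141, -0.0, -0.088]
force: [-0.6, -0.2, 6.1]
width: 32.5
gripper_force: 60.1
```

drive_tool --motion '[{"fingers": 0.2,"linear": [0,0,0],"twist": 0},{"fingers": 0.2,"linear": [0,0,-0.003],"twist": 0},{"fingers": 0.2,"linear": [0,0,-0.005],"twist": 0},{"fingers": 0.2,"linear": [0,0,-0.007],"twist": 0},{"fingers": 0.2,"linear": [0,0,-0.01],"twist": 0}]'

```text
clock: 9.88
eef_pos: [534.4, 99.4, 45.0]
tool_rot: [3.141, 0.001, -0.088]
force: [0.1, -0.5, -0.8]
width: 32.3
gripper_force: 60.0
```

drive_tool --motion '[{"fingers": 0.2,"linear": [0,0,-0.02],"twist": 0},{"fingers": 0.2,"linear": [0,0,-0.03],"twist": 0},{"fingers": 0.2,"linear": [0,0,-0.03],"twist": 0},{"fingers": 0.2,"linear": [0,0,-0.02],"twist": 0},{"fingers": 0.2,"linear": [0,0,0],"twist": 0}]'

```text
clock: 10.3
eef_pos: [538.2, 100.1, 150.0]
tool_rot: [-3.139, -0.009, -0.088]
force: [1.2, -0.1, -0.9]
width: 32.0
gripper_force: 60.0
```

drive_tool --motion '[{"fingers": 0.2,"linear": [0.0028,0.0173,0],"twist": 0},{"fingers": 0.2,"linear": [0.0056,0.0346,0],"twist": 0},{"fingers": 0.2,"linear": [0.0056,0.0346,0],"twist": 0},{"fingers": 0.2,"linear": [0.0056,0.0346,0],"twist": 0},{"fingers": 0.2,"linear": [0.0056,0.0346,0],"twist": 0}]'

```text
clock: 10.72
eef_pos: [545.8, -59.2, 144.8]
tool_rot: [3.142, 0.001, -0.088]
force: [-0.5, -0.4, -0.5]
width: 32.6
gripper_force: 60.0
```

drive_tool --motion '[{"fingers": 0.2,"linear": [0.0056,0.0346,0],"twist": 0},{"fingers": 0.2,"linear": [0.0056,0.0346,0],"twist": 0},{"fingers": 0.2,"linear": [0.0056,0.0346,0],"twist": 0},{"fingers": 0.2,"linear": [0.0056,0.0346,0],"twist": 0},{"fingers": 0.2,"linear": [0.0056,0.0346,0],"twist": 0}]'

```text
clock: 11.13
eef_pos: [558.4, -234.2, 144.7]
tool_rot: [-3.141, 0.001, -0.088]
force: [0.6, -0.1, 0.1]
width: 32.4
gripper_force: 60.0
```

drive_tool --motion '[{"fingers": 0.2,"linear": [0.0028,0.0173,0],"twist": 0.066},{"fingers": 0.2,"linear": [0,0,0],"twist": 0},{"fingers": 0.2,"linear": [0,0,0],"twist": 0}]'

```text
clock: 11.38
eef_pos: [559.4, -251.1, 144.4]
tool_rot: [-3.142, 0.001, -0.156]
force: [-0.0, -0.2, 0.3]
width: 32.7
gripper_force: 60.1
```

```bash
python3 - <<'E'
from h import *
import pickle
i=cams.get_image('wrist');pickle.dump(i,open('im3.pkl','wb'))
s=monitor.read_state();print(s['eef_pos'],s['tool_rot'],s['width'],s['gripper_force'])
cv2.imwrite('pics/w8.png',cv2.resize(i['color'],(800,500),interpolation=cv2.INTER_CUBIC))
E
```

```text
[ 559.8265679  -249.13524899  144.48304954] [-3.14036678e+00  1.24486910e-03 -1.53607537e-01] 32.4865581805593 60.06129222327672
```

View pics/w8.png

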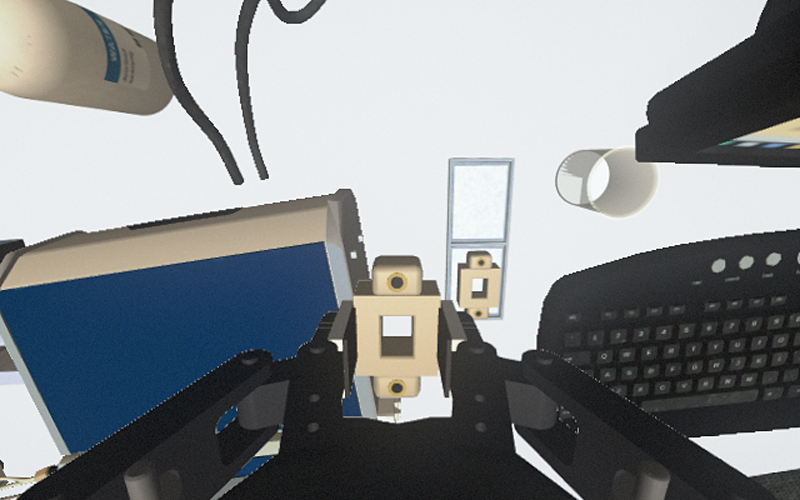

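The held casting is upright between the pads, with brass inserts at (397,282) and (397,386). The empty bay's corners are at (449,158) and (516,158), with the divider at row 243 and the beaker right of it at (605,180).

```bash
python3 - <<'E'
from h import *
import pickle
np.set_printoptions(precision=1,suppress=True)
i=pickle.load(open('im3.pkl','rb'));f=lambda x,y:((x+.5)/1.25-.5,(y+.5)/1.25-.5)
z=182.8
a,b=[plane(i,f(*p),z) for p in [(397,282),(397,386)]];print('held',a,b,(a+b)/2,np.linalg.norm(a-b))
P={n:plane(i,f(*p),8) for n,p in dict(fl=(448.5,158),fr=(516,158.5),nr=(505.5,319),dl=(447.5,243),dr=(507.5,243)).items()}
for n in P:print(n,P[n])
e=[plane(i,f(*p),22) for p in [(481,262),(478.5,313)]];print('earlier',e,(e[0]+e[1])/2)
g=i['color']; # liner white paper blob
x0,y0=355,122;h=cv2.cvtColor(g[120:205,350:420],cv2.COLOR_BGR2HSV)
for r in (135,150,165,180):print(r,g[r,352:418].mean(1).astype(int))
print(g[120:202:1,385].mean(1).astype(int))
print('beaker',plane(i,f(590,185),0))
E
```

```text
held [ 581.4 -254.5  182.8] [ 535.8 -247.3  182.8] [ 558.6 -250.9  182.8] 46.14771562695663
fl [ 618.2 -302.8    8. ]
fr [ 609.3 -357.5    8. ]
nr [ 466.7 -338.3    8. ]
dl [ 547.2 -293.5    8. ]
dr [ 539.1 -345.3    8. ]
earlier [array([ 530.1, -318.1,   22. ]), array([ 483.7, -311.6,   22. ])] [ 506.9 -314.9   22. ]
135 [238 240 239 239 240 241 217 131 192 189 183 213 245 249 247 248 248 246
 246 247 247 244 243 244 245 246 244 241 242 243 245 245 246 245 245 245
 246 247 246 247 246 245 244 244 246 247 246 247 246 244 243 245 245 234
 205 150 137 179 195 228 239 237 239 239 238 239]
150 [238 239 239 239 240 232 164 151 195 187 179 231 250 249 249 247 247 246
 247 245 246 248 245 244 244 244 246 246 244 246 247 248 247 246 244 247
 248 245 244 245 246 247 246 244 239 243 248 247 246 246 246 248 241 209
 151 141 183 195 221 238 238 238 238 238 238 237]
165 [240 237 239 239 240 227 139 184 193 188 210 244 247 248 248 248 246 246
 247 247 246 245 244 244 248 247 247 247 246 244 245 245 242 245 247 244
 241 240 243 247 246 244 245 245 245 242 241 243 244 244 245 235 200 148
 147 184 194 227 241 238 239 238 237 237 238 238]
180 [239 238 239 239 236 202 133 196 185 162 223 248 244 244 239 243 246 245
 244 244 246 247 247 247 245 245 246 245 245 245 244 245 245 244 242 243
 244 245 245 244 245 244 242 242 243 244 244 246 244 244 232 199 151 144
 191 197 226 240 238 239 239 238 238 238 238 236]
[239 239 239 238 240 244 168 192 197 155 180 176 219 250 248 245 246 246
 243 242 244 246 246 245 245 245 245 245 244 245 246 247 245 244 244 245
 245 244 245 245 243 244 245 245 246 245 246 246 245 243 242 244 246 245
 244 240 244 245 246 245 244 245 245 248 246 242 243 244 247 247 237 183
 187 139 146 200 200 186 201 253 174  91]
beaker [ 577.1 -421.9    0. ]
```

```bash
python3 - <<'E'
from h import *
import pickle
np.set_printoptions(precision=1,suppress=True)
i=pickle.load(open('im3.pkl','rb'))
P=[plane(i,p,4) for p in [(363.6,135),(405.2,135),(362.1,180),(402.2,180),(385,132),(385,190.3)]];print(P)
l=(P[0]+P[2])/2;r=(P[1]+P[3])/2;m=(l+r)/2
u=(P[0]+P[1]-P[2]-P[3]);u/=np.linalg.norm(u);print('yaw',np.arctan2(u[1],u[0]),'w',np.linalg.norm(P[0]-P[1]),'len',(P[4]-P[5])@u)
v=np.array([-u[1],u[0],0]);c=(P[4]+P[5])/2
print('centre',c+v*((m-c)@v), m)
x,y=(c+v*((m-c)@v))[:2]
s=monitor.read_state();print(s['eef_pos'])
d=np.array([x-558.6,y+250.9]);w=-.154;print('tool shift',d[0]*np.cos(w)+d[1]*np.sin(w),d[0]*np.sin(w)-d[1]*np.cos(w))
E
```

```text
[array([ 608.5, -307.4,    4. ]), array([ 601.9, -350.4,    4. ]), array([ 561.3, -300.3,    4. ]), array([ 554.6, -343.6,    4. ]), array([ 608.1, -329.8,    4. ]), array([ 546. , -323.9,    4. ])]
yaw -0.1456537722829571 w 43.54565489019867 len 62.315129182668116
centre [ 577.4 -324.8    4. ] [ 581.6 -325.4    4. ]
[ 559.8 -249.1  144.5]
tool shift 29.89158941287559 70.14793730984532
```

drive_tool --motion '[{"fingers": 0.2,"linear": [0.01,0.023,0],"twist": 0},{"fingers": 0.2,"linear": [0.01,0.024,0],"twist": 0},{"fingers": 0.2,"linear": [0.01,0.023,0],"twist": 0},{"fingers": 0.2,"linear": [0,0,0.02],"twist": 0},{"fingers": 0.2,"linear": [0,0,0.03],"twist": 0}]'

```text
clock: 11.85
eef_pos: [582.2, -325.0, 97.4]
tool_rot: [3.14, -0.007, -0.154]
force: [-0.8, 1.4, -0.1]
width: 32.6
gripper_force: 60.1
```

drive_tool --motion '[{"fingers": 0.2,"linear": [0,0,0.03],"twist": 0},{"fingers": 0.2,"linear": [0,0,0.03],"twist": 0},{"fingers": 0.2,"linear": [0,0,0.02],"twist": 0},{"fingers": 0.2,"linear": [0,0,0.01],"twist": 0},{"fingers": 0.2,"linear": [0,0,0],"twist": 0}]'

```text
clock: 12.27
eef_pos: [577.9, -320.7, 2.4]
tool_rot: [-3.139, 0.005, -0.151]
force: [-1.4, 0.6, -0.1]
width: 32.3
gripper_force: 60.1
```

drive_tool --motion '[{"fingers": 0.2,"linear": [0,0,0.005],"twist": 0},{"fingers": 0.2,"linear": [0,0,0.004],"twist": 0},{"fingers": 0.2,"linear": [0,0,0.003],"twist": 0},{"fingers": 0.2,"linear": [0,0,0],"twist": 0},{"fingers": 0.2,"linear": [0,0,0],"twist": 0}]'

```text
clock: 12.68
eef_pos: [579.6, -324.1, -6.4]
tool_rot: [3.141, -0.001, -0.154]
force: [0.2, -0.3, -0.7]
width: 32.9
gripper_force: 60.1
```

drive_tool --motion '[{"fingers": 0.2,"linear": [-0.001,0,0.003],"twist": 0},{"fingers": 0.2,"linear": [0,0,0.003],"twist": 0},{"fingers": 0.2,"linear": [0,0,0.001],"twist": 0},{"fingers": 0.2,"linear": [0,0,0],"twist": 0},{"fingers": 0.2,"linear": [0,0,0],"twist": 0}]'

```text
clock: 13.1
eef_pos: [578.2, -323.7, -14.2]
tool_rot: [-3.141, 0.0, -0.154]
force: [-0.1, -0.1, -0.1]
width: 32.5
gripper_force: 60.1
```

drive_tool --motion '[{"fingers": 0.2,"linear": [0,0,0.001],"twist": 0},{"fingers": 0.2,"linear": [0,0,0.001],"twist": 0},{"fingers": 0.2,"linear": [0,0,0],"twist": 0},{"fingers": 0.2,"linear": [0,0,0],"twist": 0}]'

```text
clock: 13.43
eef_pos: [578.4, -323.8, -16.0]
tool_rot: [3.141, -0.0, -0.154]
force: [-0.1, -0.6, -0.4]
width: 32.3
gripper_force: 60.1
```

drive_tool --motion '[{"fingers": 0.2,"linear": [0,0,0.001],"twist": 0},{"fingers": 0.2,"linear": [0,0,0],"twist": 0},{"fingers": 0.2,"linear": [0,0,0],"twist": 0}]'

```text
clock: 13.68
eef_pos: [578.4, -323.8, -16.0]
tool_rot: [3.142, -0.0, -0.154]
force: [-1.6, 1.4, 6.0]
width: 32.4
gripper_force: 60.9
```

drive_tool --motion '[{"fingers": 0.2,"linear": [0,0,0.0007],"twist": 0},{"fingers": 0.2,"linear": [0,0,0],"twist": 0},{"fingers": 0.2,"linear": [0,0,0],"twist": 0}]'

```text
clock: 13.93
eef_pos: [578.4, -323.8, -16.0]
tool_rot: [3.141, -0.0, -0.154]
force: [-2.4, 1.1, 10.7]
width: 32.2
gripper_force: 61.4
```

Contact with the floor at 6–11 N. Now releasing and raising.

drive_tool --motion '[{"fingers": 0.2,"linear": [0,0,-0.001],"twist": 0},{"fingers": 0.55,"linear": [0,0,0],"twist": 0},{"fingers": 0.55,"linear": [0,0,0],"twist": 0},{"fingers": 0.55,"linear": [0,0,0],"twist": 0},{"fingers": 0.55,"linear": [0,0,0],"twist": 0}]'

```text
clock: 14.35
eef_pos: [578.1, -323.6, -17.1]
tool_rot: [-3.141, 0.0, -0.154]
force: [-0.0, -0.5, 0.6]
width: 47.0
gripper_force: 0.0
```

drive_tool --motion '[{"fingers": 0.55,"linear": [0,0,-0.005],"twist": 0},{"fingers": 0.55,"linear": [0,0,-0.02],"twist": 0},{"fingers": 0.55,"linear": [0,0,-0.04],"twist": 0},{"fingers": 0.55,"linear": [0,0,-0.04],"twist": 0},{"fingers": 0.55,"linear": [0,0,-0.04],"twist": 0}]'

```text
clock: 14.77
eef_pos: [577.8, -323.5, 129.7]
tool_rot: [-3.141, 0.001, -0.154]
force: [0.2, -0.5, -0.0]
width: 47.0
gripper_force: 0.0
```

drive_tool --motion '[{"fingers": 0.55,"linear": [0,0,-0.015],"twist": 0},{"fingers": 0.55,"linear": [0,0,0],"twist": 0},{"fingers": 0.55,"linear": [0,0,0],"twist": 0}]'

```text
clock: 15.02
eef_pos: [578.8, -324.0, 144.6]
tool_rot: [3.141, -0.002, -0.154]
force: [-1.2, -0.2, -0.7]
width: 47.2
gripper_force: 0.0
```

```bash
python3 - <<'E'
from h import *
import pickle
np.set_printoptions(precision=1,suppress=True)
i=cams.get_image('wrist');pickle.dump(i,open('im4.pkl','wb'))
s=monitor.read_state();print(s['clock'],s['eef_pos'],s['tool_rot'],s['width'])
# casting beige mask
h=cv2.cvtColor(i['color'],cv2.COLOR_BGR2HSV);m=((h[...,0]>8)&(h[...,0]<28)&(h[...,1]>50)&(h[...,2]>90)).astype(np.uint8)
n,l,st,c=cv2.connectedComponentsWithStats(m)
for k in range(1,n):
    if st[k,4]>150:
        (cx,cy),wh,a=cv2.minAreaRect(np.argwhere(l==k)[:,::-1].astype(np.float32))
        print(st[k],c[k],(cx,cy),wh,a,plane(i,c[k],22))
E
```

```text
15.0667 [ 577.7 -323.4  143. ] [-3.1  0.  -0.2] 46.73122714323883
[ 486  117  154   47 2015] [577.1 144.1] (562.5, 140.0) (46.0, 153.0) 90.0 [ 588.7 -591.    22. ]
[302 166  31  55 687] [317.1 194.9] (317.0, 193.0) (54.0, 30.0) 90.0 [ 576.6 -323.1   22. ]
[   0  206  178   49 4254] [ 76.7 229.9] (87.29914093017578, 223.99346923828125) (37.468414306640625, 180.73387145996094) 82.40535736083984 [578.2 -56.8  22. ]
[305 231  30  49 943] [319.1 255.4] (319.5, 255.0) (29.0, 48.0) 0.0 [ 508.3 -314.7   22. ]
```

The casting lies in the empty bay, its measured centre within about 2 mm of the target. The earlier casting hasn't moved. Heading back for the lever.

drive_tool --motion '[{"fingers": 0.55,"linear": [0,0,0],"twist": -0.066},{"fingers": 0.5,"linear": [-0.0045,-0.0342,0],"twist": 0},{"fingers": 0.5,"linear": [-0.0045,-0.0342,0],"twist": 0},{"fingers": 0.5,"linear": [-0.0045,-0.0342,0],"twist": 0},{"fingers": 0.5,"linear": [-0.0045,-0.0342,0],"twist": 0}]'

```text
clock: 15.48
eef_pos: [570.5, -184.1, 141.0]
tool_rot: [-3.141, 0.004, -0.089]
force: [0.7, 0.3, -0.0]
width: 42.7
gripper_force: 0.0
```

drive_tool --motion '[{"fingers": 0.5,"linear": [-0.0045,-0.0342,0],"twist": 0},{"fingers": 0.5,"linear": [-0.0045,-0.0342,0],"twist": 0},{"fingers": 0.5,"linear": [-0.0045,-0.0342,0],"twist": 0},{"fingers": 0.5,"linear": [-0.0045,-0.0342,0],"twist": 0},{"fingers": 0.5,"linear": [-0.0045,-0.0342,0],"twist": 0}]'

```text
clock: 15.9
eef_pos: [563.1, -11.9, 141.3]
tool_rot: [3.141, 0.004, -0.088]
force: [0.7, 0.1, -1.1]
width: 42.7
gripper_force: 0.0
```

drive_tool --motion '[{"fingers": 0.5,"linear": [-0.0045,-0.0342,0],"twist": 0},{"fingers": 0.5,"linear": [-0.0045,-0.0342,0],"twist": 0},{"fingers": 0.5,"linear": [-0.0045,-0.0342,0],"twist": 0},{"fingers": 0.5,"linear": [0,0,0],"twist": 0},{"fingers": 0.5,"linear": [0,0,0],"twist": 0}]'

```text
clock: 16.32
eef_pos: [558.8, 92.8, 141.3]
tool_rot: [-3.142, 0.004, -0.083]
force: [-0.3, -0.3, 0.1]
width: 42.8
gripper_force: 0.0
```

```bash
python3 - <<'E'
from h import *
import pickle
np.set_printoptions(precision=1,suppress=True)
i=cams.get_image('wrist');j=pickle.load(open('im2.pkl','rb'))
s=monitor.read_state();print(s['clock'],s['eef_pos'],s['tool_rot'],s['width'])
print('im2 ball',plane(j,(397.5/1.25-.5,71.5/1.25-.5),38))
p=proj(i,[[656,89,38]])[0];print(p)
x,y=p.astype(int);g=cv2.cvtColor(i['color'],cv2.COLOR_BGR2GRAY)[max(0,y-30):y+30,x-30:x+30]
m=(g<90).astype(np.uint8);m=cv2.morphologyEx(m,cv2.MORPH_OPEN,np.ones((7,7)));n,l,st,c=cv2.connectedComponentsWithStats(m)
for k in range(1,n):print(st[k],plane(i,(c[k][0]+x-30,c[k][1]+max(0,y-30)),38))
E
```

```text
16.3667 [559.2  90.2 141.6] [ 3.1  0.  -0.1] 42.67747120247343
im2 ball [655.9  88.9  38. ]
[313.   90.1]
[ 21  19  20  22 367] [656.3  89.2  38. ]
```

drive_tool --motion '[{"fingers": 0.5,"linear": [0.0322,-0.0024,0],"twist": 0},{"fingers": 0.5,"linear": [0.0322,-0.0024,0],"twist": 0},{"fingers": 0.5,"linear": [0.0322,-0.0024,0.01],"twist": 0},{"fingers": 0.5,"linear": [0,0,0.03],"twist": 0},{"fingers": 0.5,"linear": [0,0,0.03],"twist": 0}]'

```text
clock: 16.78
eef_pos: [660.3, 85.2, 72.4]
tool_rot: [3.141, -0.004, -0.092]
force: [-0.5, -0.6, -0.8]
width: 42.4
gripper_force: 0.0
```

drive_tool --motion '[{"fingers": 0.5,"linear": [0,0,0.03],"twist": 0},{"fingers": 0.5,"linear": [0,0,0.02],"twist": 0},{"fingers": 0.5,"linear": [0,0,0.012],"twist": 0},{"fingers": 0.5,"linear": [0,0,0.006],"twist": 0},{"fingers": 0.5,"linear": [0,0,0],"twist": 0}]'

```text
clock: 17.2
eef_pos: [656.6, 86.9, 3.8]
tool_rot: [3.14, 0.002, -0.09]
force: [-0.4, -0.2, -0.4]
width: 42.7
gripper_force: 0.0
```

drive_tool --motion '[{"fingers": 0.5,"linear": [0,0,0],"twist": 0},{"fingers": 0.5,"linear": [0,0,0],"twist": 0}]'

```text
clock: 17.37
eef_pos: [658.8, 88.3, 6.7]
tool_rot: [-3.141, -0.003, -0.089]
force: [0.3, 0.4, 0.5]
width: 42.7
gripper_force: 0.0
```

drive_tool --motion '[{"fingers": 0.5,"linear": [-0.001,0,0.003],"twist": 0},{"fingers": 0.2,"linear": [0,0,0],"twist": 0},{"fingers": 0.1,"linear": [0,0,0],"twist": 0},{"fingers": 0.1,"linear": [0,0,0],"twist": 0},{"fingers": 0.1,"linear": [0,0,0],"twist": 0}]'

```text
clock: 17.78
eef_pos: [656.7, 88.9, 2.9]
tool_rot: [-3.141, -0.001, -0.088]
force: [-0.7, 0.6, 4.4]
width: 16.2
gripper_force: 58.5
```

drive_tool --motion '[{"fingers": 0.1,"linear": [0,0,0],"twist": 0},{"fingers": 0.1,"linear": [0,0,0],"twist": 0}]'

```text
clock: 17.95
eef_pos: [656.7, 88.9, 2.8]
tool_rot: [-3.141, -0.001, -0.088]
force: [-1.9, 0.6, 4.7]
width: 16.2
gripper_force: 58.6
```

The pinch reads 16.2 mm on a 20 mm ball, and the tool is pushed upward, so the pads probably hold it above the equator. I'll regrip lower.

drive_tool --motion '[{"fingers": 0.45,"linear": [0,0,0],"twist": 0},{"fingers": 0.45,"linear": [0,0,0],"twist": 0},{"fingers": 0.45,"linear": [0,0,0.002],"twist": 0},{"fingers": 0.45,"linear": [0,0,0.003],"twist": 0},{"fingers": 0.45,"linear": [0,0,0.002],"twist": 0}]'

```text
clock: 18.37
eef_pos: [656.2, 88.4, -5.5]
tool_rot: [3.141, 0.001, -0.088]
force: [-0.6, -1.0, 0.0]
width: 38.3
gripper_force: 0.0
```

drive_tool --motion '[{"fingers": 0.2,"linear": [0,0,0],"twist": 0},{"fingers": 0.1,"linear": [0,0,0],"twist": 0},{"fingers": 0.1,"linear": [0,0,0],"twist": 0},{"fingers": 0.1,"linear": [0,0,0],"twist": 0},{"fingers": 0.1,"linear": [0,0,0],"twist": 0}]'

```text
clock: 18.78
eef_pos: [656.1, 89.0, -5.0]
tool_rot: [-3.141, 0.001, -0.088]
force: [-0.6, 0.8, -1.6]
width: 16.4
gripper_force: 58.5
```

The width is unchanged, so the pads are on the equator and this is just reading bias. The grip is good, so I'll lead the ball along its arc.

drive_tool --motion '[{"fingers": 0.1,"linear": [-0.0014,0,-0.0053],"twist": 0},{"fingers": 0.1,"linear": [-0.0019,0,-0.0052],"twist": 0},{"fingers": 0.1,"linear": [-0.0024,0,-0.0051],"twist": 0},{"fingers": 0.1,"linear": [-0.0028,0,-0.0048],"twist": 0},{"fingers": 0.1,"linear": [0,0,0],"twist": 0}]'

```text
clock: 19.2
eef_pos: [646.1, 89.8, 16.0]
tool_rot: [3.141, 0.003, -0.087]
force: [-2.3, 1.6, -6.9]
width: 16.4
gripper_force: 58.7
```

drive_tool --motion '[{"fingers": 0.1,"linear": [-0.0032,0,-0.0045],"twist": 0},{"fingers": 0.1,"linear": [-0.0036,0,-0.0042],"twist": 0},{"fingers": 0.1,"linear": [-0.0039,0,-0.0039],"twist": 0},{"fingers": 0.1,"linear": [-0.0043,0,-0.0036],"twist": 0},{"fingers": 0.1,"linear": [0,0,0],"twist": 0}]'

```text
clock: 19.62
eef_pos: [633.8, 90.2, 33.6]
tool_rot: [3.141, -0.003, -0.089]
force: [0.9, 0.7, 0.4]
width: 8.5
gripper_force: 0.0
```

drive_tool --motion '[{"fingers": 0.1,"linear": [0,0,0],"twist": 0},{"fingers": 0.1,"linear": [0,0,0],"twist": 0},{"fingers": 0.1,"linear": [0,0,0],"twist": 0}]'

```text
clock: 19.87
eef_pos: [634.7, 90.2, 32.8]
tool_rot: [-3.141, -0.003, -0.089]
force: [0.4, -0.8, -0.3]
width: 8.4
gripper_force: 0.0
```

The ball slipped out of the pads. I'll check where the lever is.

```bash
cat >> h.py <<'E'
def ball():
    s=monitor.read_state();print(s['clock'],s['eef_pos'],s['width'],s['force'])
    for nm in ('wrist','scene','side'):
        i=cams.get_image(nm);cv2.imwrite('pics/b_%s_%d.png'%(nm,int(s['clock']*100)),i['color'])
        for a in (0,.15,.3,.45,.6):
            th=np.radians(46.3)-a;X=[533.8+(61+63.6*np.cos(th))*.9961,99.8-.0879*(61+63.6*np.cos(th)),24+63.6*np.sin(th)]
            p=proj(i,[X])[0]+([0,1.2] if nm=='side' else 0);r=10*i['K'][0,0]/(i['R']@X+i['t'])[2]
            g=cv2.cvtColor(i['color'],cv2.COLOR_BGR2GRAY);m=np.zeros_like(g);cv2.circle(m,tuple(np.round(p).astype(int)),max(1,int(r*.8)),255,-1)
            print(nm,a,p.round(1),g[m>0].mean().round(),end='; ') if m.any() else 0
        print()
E
python3 -c "
from h import *
np.set_printoptions(precision=1,suppress=True)
ball()"
```

```text
19.8667 [634.7  90.2  32.8] 8.402872811063082 [ 0.4 -0.8 -0.3]
wrist 0 [316.2 259.8] 90.0; wrist 0.15 [316.3 242.3] 126.0; wrist 0.3 [316.3 227.4] 129.0; wrist 0.45 [316.4 215.4] 75.0; wrist 0.6 [316.4 206.4] 56.0; 
scene 0 [276.1 216.3] 76.0; scene 0.15 [275.4 216.3] 76.0; scene 0.3 [274.9 216.6] 76.0; scene 0.45 [274.6 217.4] 76.0; scene 0.6 [274.5 218.5] 71.0; 
side 0 [324.5 167.3] 92.0; side 0.15 [326.5 169.3] 187.0; side 0.3 [328.1 171.4] 199.0; side 0.45 [329.3 173.7] 85.0; side 0.6 [330. 176.] 60.0;
```

The lever is down again, as the wrist and side samples match at 0.6. I'll regrip deeper and lead it more slowly, watching the force.

drive_tool --motion '[{"fingers": 0.45,"linear": [0.011,0,0],"twist": 0},{"fingers": 0.45,"linear": [0.0115,0,0],"twist": 0},{"fingers": 0.45,"linear": [0,0,0],"twist": 0},{"fingers": 0.45,"linear": [0,0,0.015],"twist": 0},{"fingers": 0.45,"linear": [0,0,0.015],"twist": 0}]'

```text
clock: 20.43
eef_pos: [656.1, 88.8, 2.1]
tool_rot: [-3.141, -0.002, -0.088]
force: [0.1, -0.1, 0.1]
width: 37.9
gripper_force: 0.0
```

drive_tool --motion '[{"fingers": 0.45,"linear": [0,0,0.008],"twist": 0},{"fingers": 0.45,"linear": [0,0,0.004],"twist": 0},{"fingers": 0.2,"linear": [0,0,0],"twist": 0},{"fingers": 0,"linear": [0,0,0],"twist": 0},{"fingers": 0,"linear": [0,0,0],"twist": 0}]'

```text
clock: 20.85
eef_pos: [654.8, 89.1, -10.2]
tool_rot: [-3.141, 0.001, -0.088]
force: [-1.1, 1.7, -2.3]
width: 16.7
gripper_force: 58.4
```

drive_tool --motion '[{"fingers": 0,"linear": [0,0,0],"twist": 0},{"fingers": 0,"linear": [0,0,0],"twist": 0}]'

```text
clock: 21.02
eef_pos: [654.8, 89.0, -10.1]
tool_rot: [-3.141, 0.001, -0.088]
force: [-1.7, 1.9, -2.1]
width: 17.0
gripper_force: 58.5
```

drive_tool --motion '[{"fingers": 0,"linear": [-0.0006,0,-0.0027],"twist": 0},{"fingers": 0,"linear": [-0.0008,0,-0.0026],"twist": 0},{"fingers": 0,"linear": [0,0,0],"twist": 0}]'

```text
clock: 21.27
eef_pos: [653.3, 89.2, -4.7]
tool_rot: [-3.141, 0.001, -0.088]
force: [-2.2, 1.5, -5.0]
width: 16.8
gripper_force: 58.6
```

drive_tool --motion '[{"fingers": 0,"linear": [-0.0019,0,-0.0052],"twist": 0},{"fingers": 0,"linear": [-0.0012,0,-0.0026],"twist": 0},{"fingers": 0,"linear": [0,0,0],"twist": 0}]'

```text
clock: 21.52
eef_pos: [650.2, 89.5, 3.3]
tool_rot: [-3.141, 0.001, -0.088]
force: [-2.9, 2.2, -6.6]
width: 16.6
gripper_force: 58.5
```

drive_tool --motion '[{"fingers": 0,"linear": [-0.0012,0,-0.0025],"twist": 0},{"fingers": 0,"linear": [-0.0028,0,-0.0048],"twist": 0},{"fingers": 0,"linear": [0,0,0],"twist": 0}]'

```text
clock: 21.77
eef_pos: [646.4, 89.8, 10.7]
tool_rot: [-3.141, 0.001, -0.088]
force: [-1.6, 1.7, -8.3]
width: 16.4
gripper_force: 58.7
```

drive_tool --motion '[{"fingers": 0,"linear": [-0.0016,0,-0.0023],"twist": 0},{"fingers": 0,"linear": [-0.0016,0,-0.0022],"twist": 0},{"fingers": 0,"linear": [0,0,0],"twist": 0}]'

```text
clock: 22.02
eef_pos: [643.6, 90.0, 15.1]
tool_rot: [-3.141, -0.0, -0.087]
force: [-1.9, 2.4, -8.0]
width: 16.3
gripper_force: 58.6
```

```bash
python3 -c "
from h import *
np.set_printoptions(precision=1,suppress=True)
ball()
import glob
i=cams.get_image('wrist');g=cv2.cvtColor(i['color'],cv2.COLOR_BGR2GRAY)
print(g[150:300:5,300:333:4])
t=cams.get_image('side');g=cv2.cvtColor(t['color'],cv2.COLOR_BGR2GRAY);print(g[160:182,316:338])
"
```

```text
22.0167 [643.6  90.   15.1] 16.3251887134496 [-1.9  2.4 -8. ]
wrist 0 [317.4 295.9] 83.0; wrist 0.15 [317.4 275.2] 51.0; wrist 0.3 [317.5 257.3] 48.0; wrist 0.45 [317.5 242.6] 122.0; wrist 0.6 [317.5 231.3] 180.0; 
scene 0 [276.1 216.3] 47.0; scene 0.15 [275.4 216.3] 51.0; scene 0.3 [274.9 216.6] 55.0; scene 0.45 [274.6 217.4] 55.0; scene 0.6 [274.5 218.5] 73.0; 
side 0 [324.5 167.3] 45.0; side 0.15 [326.5 169.3] 44.0; side 0.3 [328.1 171.4] 78.0; side 0.45 [329.3 173.7] 155.0; side 0.6 [330. 176.] 200.0; 
[[186 187 185 186 186 187 187 186 184]
 [186 186 186 186 185 188 183 189 187]
 [184 187 186 187 185 184 188 186 189]
 [188 187 187 184 185 186 184 186 188]
 [188 184 186 184 186 186 182 187 187]
 [186 187 187 181 186 185 184 185 184]
 [188 186 186 186 185 186 187 185 185]
 [186 184 189 188 184 186 184 187 185]
 [187 186 184 185 187 188 187 187 186]
 [184 185 186 187 184 186 185 186 188]
 [184 185 184 183 189 187 187 185 186]
 [186 183 184 184 185 188 185 187 187]
 [184 187 188 184 185 185 183 185 186]
 [185 185 180 185 183 188 184 186 186]
 [184 185 183 185 186 186 185 184 184]
 [1
[... 1929 characters left out ...]
0  49 111 164 202 215 217 216
  217 216 217 216]
 [151 159 150 158 164 187 172 114  64  50  42  51 115 176 207 216 216 217
  217 216 218 217]
 [133 157 161 190 204 210 190 140  95  75  66  69 123 183 210 214 217 215
  216 217 217 216]
 [140 189 204 211 215 216 210 194 174 164 155 151 168 200 215 216 216 217
  215 217 217 216]
 [162 203 214 216 217 216 214 213 209 208 206 204 207 212 215 217 218 215
  216 217 216 216]
 [169 207 215 217 217 217 218 217 216 216 216 215 216 217 217 217 217 216
  217 217 216 216]
 [188 212 216 216 216 217 217 216 216 217 217 216 218 217 218 217 218 217
  218 216 217 217]
 [192 213 217 216 216 217 216 217 217 217 217 218 217 217 217 215 217 218
  216 216 217 216]]
```

The ball lags the fingers: it's at about 0.23 rad where 0.15 was commanded, so it is creeping along the pads. I'll finish the swing quickly with some extra travel.

drive_tool --motion '[{"fingers": 0,"linear": [-0.003,0,-0.0055],"twist": 0},{"fingers": 0,"linear": [-0.0035,0,-0.005],"twist": 0},{"fingers": 0,"linear": [-0.0035,0,-0.005],"twist": 0},{"fingers": 0,"linear": [-0.004,0,-0.0045],"twist": 0}]'

```text
clock: 22.6
eef_pos: [628.8, 90.3, 35.2]
tool_rot: [3.141, 0.001, -0.089]
force: [1.0, 0.4, 0.5]
width: -0.2
gripper_force: 0.0
```

```bash
python3 -c "
from h import *
np.set_printoptions(precision=1,suppress=True)
ball()
i=cams.get_image('wrist');g=cv2.cvtColor(i['color'],cv2.COLOR_BGR2GRAY)
print(g[200:330:4,316])
"
```

```text
22.6 [628.8  90.3  35.2] -0.1712518942031581 [1.  0.4 0.5]
wrist 0 [315.6 247.1] 82.0; wrist 0.15 [315.6 230.1] 102.0; wrist 0.3 [315.7 215.7] 55.0; wrist 0.45 [315.8 204.2] 74.0; wrist 0.6 [315.8 195.7] 120.0; 
scene 0 [276.1 216.3] 73.0; scene 0.15 [275.4 216.3] 56.0; scene 0.3 [274.9 216.6] 58.0; scene 0.45 [274.6 217.4] 58.0; scene 0.6 [274.5 218.5] 71.0; 
side 0 [324.5 167.3] 124.0; side 0.15 [326.5 169.3] 202.0; side 0.3 [328.1 171.4] 152.0; side 0.45 [329.3 173.7] 52.0; side 0.6 [330. 176.] 132.0; 
[ 54  65  68  62  57  58 129 133 134 131  44  47  44  41  43  44  46  42
  62  53  54  55  54  54  51  50  52  48  51  52  35  30  37]
```

Pinching keeps slipping. Instead, I'll push the ball inward (−x) from outside with the shut fingers while raising them, so friction helps.

drive_tool --motion '[{"fingers": 0,"linear": [0.018,-0.001,0],"twist": 0},{"fingers": 0,"linear": [0.018,0,0],"twist": 0},{"fingers": 0,"linear": [0.0166,0,0],"twist": 0},{"fingers": 0,"linear": [0,0,0],"twist": 0},{"fingers": 0,"linear": [0,0,0.01],"twist": 0}]'

```text
clock: 23.22
eef_pos: [685.5, 86.5, 26.8]
tool_rot: [-3.141, -0.006, -0.09]
force: [-0.3, 0.0, -0.5]
width: 0.2
gripper_force: 0.0
```

drive_tool --motion '[{"fingers": 0,"linear": [0,0,0.015],"twist": 0},{"fingers": 0,"linear": [0,0,0.012],"twist": 0},{"fingers": 0,"linear": [0,0,0.004],"twist": 0},{"fingers": 0,"linear": [0,0,0],"twist": 0},{"fingers": 0,"linear": [0,0,0],"twist": 0}]'

```text
clock: 23.63
eef_pos: [681.6, 87.4, -7.1]
tool_rot: [3.141, 0.001, -0.088]
force: [0.4, 0.2, -0.1]
width: 0.1
gripper_force: 0.0
```

drive_tool --motion '[{"fingers": 0,"linear": [-0.002,0,0],"twist": 0},{"fingers": 0,"linear": [-0.002,0,0],"twist": 0},{"fingers": 0,"linear": [0,0,0],"twist": 0}]'

```text
clock: 23.88
eef_pos: [678.2, 87.9, -5.6]
tool_rot: [-3.141, -0.0, -0.088]
force: [-0.9, 0.2, 0.1]
width: 0.1
gripper_force: 0.0
```

drive_tool --motion '[{"fingers": 0,"linear": [-0.002,0,0],"twist": 0},{"fingers": 0,"linear": [-0.0015,0,-0.005],"twist": 0},{"fingers": 0,"linear": [-0.002,0,-0.006],"twist": 0},{"fingers": 0,"linear": [-0.0024,0,-0.006],"twist": 0}]'

```text
clock: 24.22
eef_pos: [671.6, 88.4, 11.7]
tool_rot: [-3.141, -0.002, -0.088]
force: [1.9, -1.4, -1.7]
width: 0.1
gripper_force: 1.8
```

```bash
python3 -c "
from h import *
np.set_printoptions(precision=1,suppress=True)
ball()
"
```

```text
24.2167 [671.6  88.4  11.7] 0.09910049297498928 [ 1.9 -1.4 -1.7]
wrist 0 [319.1 352.4] 17.0; wrist 0.15 [319.1 330.5] 36.0; wrist 0.3 [319.  310.9] 33.0; wrist 0.45 [319.  294.2] 37.0; wrist 0.6 [318.9 280.6] 53.0; 
scene 0 [276.1 216.3] 72.0; scene 0.15 [275.4 216.3] 49.0; scene 0.3 [274.9 216.6] 51.0; scene 0.45 [274.6 217.4] 51.0; scene 0.6 [274.5 218.5] 78.0; 
side 0 [324.5 167.3] 216.0; side 0.15 [326.5 169.3] 141.0; side 0.3 [328.1 171.4] 52.0; side 0.45 [329.3 173.7] 136.0; side 0.6 [330. 176.] 203.0;
```

Works: the ball is at about 0.3 rad with light force. Continuing.

drive_tool --motion '[{"fingers": 0,"linear": [-0.003,0,-0.005],"twist": 0},{"fingers": 0,"linear": [-0.0035,0,-0.005],"twist": 0},{"fingers": 0,"linear": [-0.004,0,-0.005],"twist": 0},{"fingers": 0,"linear": [-0.004,0,-0.005],"twist": 0},{"fingers": 0,"linear": [-0.002,0,-0.002],"twist": 0}]'

```text
clock: 24.78
eef_pos: [657.3, 89.7, 34.7]
tool_rot: [-3.141, -0.007, -0.088]
force: [6.6, -1.3, 2.0]
width: -0.0
gripper_force: 3.3
```

drive_tool --motion '[{"fingers": 0,"linear": [-0.001,0,0],"twist": 0},{"fingers": 0,"linear": [0,0,0],"twist": 0},{"fingers": 0,"linear": [0,0,0],"twist": 0}]'

```text
clock: 25.03
eef_pos: [657.2, 89.7, 34.8]
tool_rot: [-3.14, -0.008, -0.089]
force: [7.5, 0.4, 4.0]
width: -0.3
gripper_force: 3.6
```

```bash
python3 -c "
from h import *
np.set_printoptions(precision=1,suppress=True)
ball()
"
```

```text
25.0333 [657.2  89.7  34.8] -0.3064902950864642 [7.5 0.4 4. ]
wrist 0 [319.2 296.5] 37.0; wrist 0.15 [319.2 278.8] 58.0; wrist 0.3 [319.1 263.3] 70.0; wrist 0.45 [319.1 250.4] 68.0; wrist 0.6 [319.  240.3] 117.0; 
scene 0 [276.1 216.3] 46.0; scene 0.15 [275.4 216.3] 55.0; scene 0.3 [274.9 216.6] 70.0; scene 0.45 [274.6 217.4] 70.0; scene 0.6 [274.5 218.5] 125.0; 
side 0 [324.5 167.3] 61.0; side 0.15 [326.5 169.3] 140.0; side 0.3 [328.1 171.4] 188.0; side 0.45 [329.3 173.7] 216.0; side 0.6 [330. 176.] 217.0;
```

drive_tool --motion '[{"fingers": 0,"linear": [-0.0015,0,-0.0015],"twist": 0},{"fingers": 0,"linear": [-0.0015,0,-0.0015],"twist": 0},{"fingers": 0,"linear": [0,0,0],"twist": 0},{"fingers": 0,"linear": [0,0,0],"twist": 0}]'

```text
clock: 25.52
eef_pos: [654.3, 90.0, 37.8]
tool_rot: [-3.14, -0.008, -0.089]
force: [7.5, 0.4, 4.5]
width: -0.0
gripper_force: 3.5
```

drive_tool --motion '[{"fingers": 0,"linear": [-0.0015,0,-0.0015],"twist": 0},{"fingers": 0,"linear": [0,0,0],"twist": 0},{"fingers": 0,"linear": [0,0,0],"twist": 0}]'

```text
clock: 25.77
eef_pos: [652.8, 90.2, 39.3]
tool_rot: [-3.14, -0.008, -0.089]
force: [6.3, -0.8, 4.2]
width: 0.1
gripper_force: 3.5
```

drive_tool --motion '[{"fingers": 0,"linear": [-0.0015,0,-0.0012],"twist": 0},{"fingers": 0,"linear": [0,0,0],"twist": 0},{"fingers": 0,"linear": [0,0,0],"twist": 0}]'

```text
clock: 26.02
eef_pos: [651.6, 90.3, 40.4]
tool_rot: [-3.14, -0.009, -0.089]
force: [7.9, 0.6, 2.3]
width: -0.1
gripper_force: 3.9
```

drive_tool --motion '[{"fingers": 0,"linear": [-0.0015,0,-0.0012],"twist": 0},{"fingers": 0,"linear": [0,0,0],"twist": 0},{"fingers": 0,"linear": [0,0,0],"twist": 0}]'

```text
clock: 26.27
eef_pos: [651.3, 90.3, 41.0]
tool_rot: [-3.14, -0.011, -0.089]
force: [11.1, -1.6, -4.1]
width: -0.1
gripper_force: 5.6
```

```bash
python3 -c "
from h import *
np.set_printoptions(precision=1,suppress=True)
ball()
t=cams.get_image('side');g=cv2.cvtColor(t['color'],cv2.COLOR_BGR2GRAY);print(g[158:178,312:336])
"
```

```text
26.2667 [651.3  90.3  41. ] -0.058770944269196504 [11.1 -1.6 -4.1]
wrist 0 [319.1 280.3] 57.0; wrist 0.15 [319.1 263.6] 72.0; wrist 0.3 [319.1 249.1] 73.0; wrist 0.45 [319.  237.1] 137.0; wrist 0.6 [319.  227.8] 184.0; 
scene 0 [276.1 216.3] 49.0; scene 0.15 [275.4 216.3] 68.0; scene 0.3 [274.9 216.6] 79.0; scene 0.45 [274.6 217.4] 79.0; scene 0.6 [274.5 218.5] 134.0; 
side 0 [324.5 167.3] 118.0; side 0.15 [326.5 169.3] 168.0; side 0.3 [328.1 171.4] 212.0; side 0.45 [329.3 173.7] 216.0; side 0.6 [330. 176.] 217.0; 
[[215 216 216 217 216 217 216 217 216 217 212 179 106  47  43  54  55  44
   29  29  73 170 207 216]
 [216 215 217 216 216 217 215 217 217 217 214 191 129  44  34  40  45  34
   31  37  98 186 211 216]
 [216 216 217 217 216 216 217 217 216 215 216 206 154  68  35  36  38  31
   31  42 107 192 214 216]
 [217 217 216 216 217 217 217 216 214 212 211 209 171 108  61  37  35  39
   31  56 127 196 215 218]
 [216 216 216 217 217 216 215 212 190 163 155 157 160 137  86  47  44  39
   51  99 153 200 215 216]
 [213 215 217 216 215 215 214 190 142  90  70  81 115 122  93  56  50  42

[... 741 characters left out ...]
04 106 102 129 138 157 192 211 216 216 217 216 216 217 217 216 216
  215 216 217 215 216 215]
 [ 78  84  86  95 119 139 186 210 215 216 218 216 216 216 217 215 216 216
  217 216 217 218 217 217]
 [ 71  85  80  96 121 167 203 215 216 217 216 216 216 216 217 216 216 217
  217 217 217 216 216 216]
 [ 84 101  90  98 159 196 213 217 218 217 217 218 217 217 216 216 217 216
  217 216 217 215 217 216]
 [ 75  92  82  87 163 204 215 217 216 217 217 216 218 218 217 218 216 218
  217 217 216 216 216 216]
 [ 73  72  68  76 149 200 215 216 216 215 216 217 217 217 217 218 216 217
  216 218 217 217 215 217]
 [ 98  74  67  81 145 200 217 217 217 215 216 216 217 216 216 215 216 217
  217 217 217 217 217 215]]
```

The force rose to 11 N with no further travel, and the ball is about 8 mm beyond the latched spot, so it's at the stop. Backing off.

drive_tool --motion '[{"fingers": 0,"linear": [0.004,0,0],"twist": 0},{"fingers": 0,"linear": [0.006,0,0],"twist": 0},{"fingers": 0,"linear": [0.01,0,0],"twist": 0},{"fingers": 0,"linear": [0.01,0,0],"twist": 0},{"fingers": 0,"linear": [0,0,-0.03],"twist": 0}]'

```text
clock: 26.88
eef_pos: [670.9, 86.9, 63.4]
tool_rot: [3.138, 0.013, -0.089]
force: [-1.1, 0.1, -1.1]
width: 0.2
gripper_force: 0.0
```

drive_tool --motion '[{"fingers": 0,"linear": [0,0,-0.04],"twist": 0},{"fingers": 0,"linear": [0,0,-0.04],"twist": 0},{"fingers": 0,"linear": [0,0,0],"twist": 0},{"fingers": 0,"linear": [0,0,0],"twist": 0}]'

```text
clock: 27.22
eef_pos: [676.2, 88.2, 152.3]
tool_rot: [-3.141, -0.003, -0.088]
force: [-0.7, 0.4, 0.0]
width: 0.1
gripper_force: 0.0
```

```bash
python3 -c "
from h import *
np.set_printoptions(precision=1,suppress=True)
ball()
t=cams.get_image('side')
h=cv2.cvtColor(t['color'],cv2.COLOR_BGR2HSV);m=((h[...,0]>8)&(h[...,0]<28)&(h[...,1]>50)&(h[...,2]>90)).astype(np.uint8)[265:300,250:330]
n,l,st,c=cv2.connectedComponentsWithStats(m)
for k in range(1,n):
  if st[k,4]>30: print(st[k],plane(t,c[k]+[250,265],20))
i=cams.get_image('scene')
h=cv2.cvtColor(i['color'],cv2.COLOR_BGR2HSV);m=((h[...,0]>8)&(h[...,0]<28)&(h[...,1]>50)&(h[...,2]>90)).astype(np.uint8)[170:215,365:415]
n,l,st,c=cv2.connectedComponentsWithStats(m)
for k in range(1,n):
  if st[k,4]>30: print(st[k],plane(i,c[k]+[365,170],20))
"
```

```text
27.2167 [676.2  88.2 152.3] 0.08440075491627787 [-0.7  0.4  0. ]
wrist 0 [318.8 242.1] 65.0; wrist 0.15 [318.7 233. ] 121.0; wrist 0.3 [318.7 225. ] 198.0; wrist 0.45 [318.7 218.3] 205.0; wrist 0.6 [318.7 213.1] 205.0; 
scene 0 [276.1 216.3] 53.0; scene 0.15 [275.4 216.3] 67.0; scene 0.3 [274.9 216.6] 68.0; scene 0.45 [274.6 217.4] 68.0; scene 0.6 [274.5 218.5] 120.0; 
side 0 [324.5 167.3] 55.0; side 0.15 [326.5 169.3] 170.0; side 0.3 [328.1 171.4] 216.0; side 0.45 [329.3 173.7] 217.0; side 0.6 [330. 176.] 217.0; 
[ 10  10  23  14 235] [ 506.  -321.2   20. ]
[ 37  13  24  14 239] [ 575.9 -329.4   20. ]
[  10    0   40   45 1318] [ 542.5 -336.6   20. ]
```

drive_tool --motion '[{"fingers": 0,"linear": [0,0,0],"twist": 0},{"fingers": 0,"linear": [0,0,0],"twist": 0},{"fingers": 0,"linear": [0,0,0],"twist": 0},{"fingers": 0,"linear": [0,0,0],"twist": 0},{"fingers": 0,"linear": [0,0,0],"twist": 0}]'

```text
clock: 27.88
eef_pos: [675.4, 87.9, 149.5]
tool_rot: [3.142, 0.0, -0.088]
force: [0.2, -0.5, 0.3]
width: 0.0
gripper_force: 0.0
```

```bash
python3 -c "
from h import *
t=cams.get_image('side');g=cv2.cvtColor(t['color'],cv2.COLOR_BGR2GRAY)
a=g[166:169,323:327].mean();b=g[174:178,328:332].mean();print(a,b)
if a<90 and b>180: print(ctrl.finish_job())
"
```

```text
43.916666666666664 216.5
the job is handed in; nothing more can be done
None
```

I handed the job in at about 28 s: by my last camera measurements the casting lies in the empty bay, about 2 mm off centre, and the lever is latched up; the judge's verdict was not shown. Pinching the lever ball slipped twice, so I raised it by pushing with the shut fingers instead.

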